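# Gauge a headed pin and file it by size

### The job

Take the headed pin from the single stand and lower it gently, never forcing it, through the rings of the gauge until one really stops it, feeling for each opening since the rings sit slightly out of line, and let it bear lightly on that ring for half a second. Then draw it out and hang it by its collar in the stepped rack: top step if the second ring stopped it, middle step if the third, bottom step if the last. Leave the two spare pins, the cover glass and the jar where they are.

Things in the scene. Friction and masses are not known exactly. Their poses are not given: they have to be found in the camera images.
- gauge: ring gauge screwed to the bench: iron base 125 x 70 x 12 mm, a post (18 mm thick, its cap 24 mm, top at 142 mm) 60 mm from the ring axis along the gauge's -x, and four brass rings one above another on arms from the post (see ring_axis, ring_seats). Origin: on the bench under the nominal ring axis; z up. The 18 mm shank is stopped by the second ring, the 13 mm by the third, the 8 mm by the last
- ring_axis (a point): point on the nominal ring axis at the top ring's upper face, 120 mm above the bench. The rings' tops are at 120, 102, 84 and 66 mm, each 8 mm thick; bores from the top down 19.5, 14.5, 9.5 and 4.5 mm; outside diameters 14 mm more. A shank has 0.75 mm of play all round in the last ring it passes
- ring_seats (a point): point on the nominal ring axis at the last ring's upper face, 66 mm above the bench. The arms swivel stiffly about the post (about 4 N sideways at a ring shifts it), and each ring starts up to 4 mm off the nominal axis, to either side along the gauge's y (not along its x)
- stand: single wooden stand, block 64 x 64 x 75 mm with one vertical 22 mm hole through its middle, in which the pin to be gauged hangs by its collar. Origin: centre of its underside on the bench
- spare_rack: wooden block 64 x 144 x 75 mm with two 22 mm holes, holding two spare pins; not to be touched. Origin: centre of its underside
- stair: stepped wooden rack, 64 x 156 mm, three steps in a row along its y, each with one vertical 22 mm through-hole: top step 112 mm, middle step 94 mm, bottom step 76 mm high. Origin: centre of its underside; y points towards the top step
- step_high (a point): centre of the hole mouth on the top step (112 mm high), for the pin stopped by the second ring
- step_mid (a point): centre of the hole mouth on the middle step (94 mm high), for the pin stopped by the third ring
- step_low (a point): centre of the hole mouth on the bottom step (76 mm high), for the pin stopped by the bottom ring
- cover_glass: loose glass cover plate 83 x 83 x 5 mm lying on the bench; leave alone. Origin: centre of its underside
- jar: loose squat glass jar of small pins, 72 mm across and 55 mm tall; leave alone. Origin: centre of its underside
- pin_k: a steel headed pin; from above all three look alike: knob 14 mm across, 45 mm tall, on a collar 36 mm across, 5 mm thick; below it a 70 mm shank, hidden in its hole at first, 8, 13 or 18 mm thick (each pin differs; which is not told), 1.2 mm chamfer at the foot. Origin: centre of the collar's underside; z up the knob (knob z 5 to 50 mm, foot z -70). About 0.12 kg. Gauge the one in the single stand
- pin_k_foot (a point): centre of the foot of pin_k's shank, 70 mm below its origin
- pin_m: a headed pin like pin_k (same knob, collar and shank length; its shank diameter is another of 8, 13, 18 mm). Origin and axes as for pin_k
- pin_m_foot (a point): centre of the foot of pin_m's shank, 70 mm below its origin
- pin_r: a headed pin like pin_k (same knob, collar and shank length; its shank diameter is another of 8, 13, 18 mm). Origin and axes as for pin_k
- pin_r_foot (a point): centre of the foot of pin_r's shank, 70 mm below its origin

How it is judged:
On the way, in this order (a step that is already met when the one before it is completed fails the run):
1. the foot of the pin has entered the top ring (((z of pin_k_foot in the frame of gauge below 0.116 m and horizontal distance between pin_k_foot and ring_axis below 0.012 m) or (z of pin_m_foot in the frame of gauge below 0.116 m and horizontal distance between pin_m_foot and ring_axis below 0.012 m) or (z of pin_r_foot in the frame of gauge below 0.116 m and horizontal distance between pin_r_foot and ring_axis below 0.012 m))).
2. the pin has gone down through the rings and bears on the one that is too small for it (foot within 3 mm of that ring's top, over 0.5 N) (((z of pin_k_foot in the frame of gauge below 0.087 m and horizontal distance between pin_k_foot and ring_axis below 0.01 m and contact force between pin_k and gauge above 0.5 N) or (z of pin_m_foot in the frame of gauge below 0.105 m and horizontal distance between pin_m_foot and ring_axis below 0.01 m and contact force between pin_m and gauge above 0.5 N) or (z of pin_r_foot in the frame of gauge below 0.069 m and horizontal distance between pin_r_foot and ring_axis below 0.01 m and contact force between pin_r and gauge above 0.5 N))), for 0.2 s.
3. the pin is drawn out above the top ring (((z of pin_k_foot in the frame of gauge above 0.122 m and horizontal distance between pin_k_foot and ring_axis below 0.02 m) or (z of pin_m_foot in the frame of gauge above 0.122 m and horizontal distance between pin_m_foot and ring_axis below 0.02 m) or (z of pin_r_foot in the frame of gauge above 0.122 m and horizontal distance between pin_r_foot and ring_axis below 0.02 m))).
At the end, for the whole second after the job is handed in: the gauged pin hangs still and upright (within 0.1 rad) in the hole of the step that matches the ring that stopped it, its collar within 3 mm of that step's top and 9 mm of the hole's centre, and the two spare pins are within 10 mm of where they began ((((horizontal distance between pin_k and step_mid below 0.009 m and z of pin_k in the frame of step_mid between -0.003 and 0.003 m and angle between pin_k's own z axis and vertical below 0.1 rad and linear speed of pin_k below 0.02 m/s) and distance of pin_m from where it was at the start of the episode below 0.01 m and distance of pin_r from where it was at the start of the episode below 0.01 m) or ((horizontal distance between pin_m and step_high below 0.009 m and z of pin_m in the frame of step_high between -0.003 and 0.003 m and angle between pin_m's own z axis and vertical below 0.1 rad and linear speed of pin_m below 0.02 m/s) and distance of pin_k from where it was at the start of the episode below 0.01 m and distance of pin_r from where it was at the start of the episode below 0.01 m) or ((horizontal distance between pin_r and step_low below 0.009 m and z of pin_r in the frame of step_low between -0.003 and 0.003 m and angle between pin_r's own z axis and vertical below 0.1 rad and linear speed of pin_r below 0.02 m/s) and distance of pin_k from where it was at the start of the episode below 0.01 m and distance of pin_m from where it was at the start of the episode below 0.01 m))); the robot touches nothing.
It fails at once if the gauge is forced (over 30 N) (contact force between gauge and anything else above 30 N).
It fails at once if the cover glass or the jar is shifted by over 15 mm (distance of any of cover_glass, jar from where it was at the start of the episode above 0.015 m).
It fails at once if more than one pin is moved (distance of each of pin_k, pin_m from where it was at the start of the episode above 0.03 m or distance of each of pin_m, pin_r from where it was at the start of the episode above 0.03 m or distance of each of pin_k, pin_r from where it was at the start of the episode above 0.03 m).
It also fails if it takes over 69 s, if anything falls off the work surface, if the arm or the gripper's body presses on something with over 40 N, if the wrist force passes 120 N, or if a joint passes its speed limit or range.

### The arm

A 7-joint arm with a two-finger parallel gripper is mounted at the origin on the work surface. World frame = base frame: x ahead of the robot, y to its left, z up, the work surface at z = 0. Lengths are in m, angles in rad, forces in N, time in s.
With the tool pointing down it reaches from about 0.425 to 0.875 m from the base axis. Payload 4.7 kg.
Tool frame: the origin (TCP) lies on the centre line of the jaws, within the pads' length; the fingertips stand 8 mm ahead of it and the grasp point (between the pads) lies 11 mm behind it; z points along the fingers, y is the direction in which the jaws open and shut (so a half turn about z gives the same grasp; the last joint's range is limited). The gripper opens to 87 mm and grips with 3 to 60 N. Pads are 19 mm wide; open, the fingers measure 117 mm over their backs; the gripper's body (75 mm by 190 mm) begins 51 mm behind the grasp point.
Start: joints at [-1.311, 0.321, -0.07, 1.45, 0.023, 1.371, -0.057], TCP at [0.158, 0.63, 0.231] pointing down, gripper open.
Joint ranges: [-2.86, 2.86], [-0.3, 2.09], [-1.38, 1.24], [0.06, 2.45], [-1.56, 4.7], [0.09, 2.05], [-2.69, 2.69]. Speed limits (rad/s): [2.57, 2.57, 3.14, 3.14, 3.14, 3.14, 3.14].

### API

Orientations are given as a rotation vector (axis times angle).
In Python, from bench import status, optics, order gives the robot as it stands.
- The arm moves only by the tool step_arm, never from a script. Its argument "rows" is a list of rows, each a list of 3 entries, a list of its own where there are three numbers: the turn, a rotation vector about the tool's x, y, z in degrees, then the shift along the tool's x, y, z in mm, then the finger opening in mm, from 0 to 87. A call has 1 to 12 rows; each row shifts and turns the pose as measured when the row begins, along the tool's axes as they then stand; what a row does not reach is not made up. A row lasts 1/12 s, in which the tool goes at most 41.7 mm and 7.16 degrees, less where a joint would pass 70% of its speed; a pose out of reach is approached as far as the arm can. A call is refused whole if a number of a shift passes 41.7 or a number of a turn 7.16, either way. A call with a gripper value outside its range is refused whole. The fingers move at their own pace and stop on an object; "grip_force" is the grip in N (left out, the last holds). Time passes only in rows, so rows that do not move let the fingers close. It gives the time, the measured TCP pose, the force and the opening at its end, in the units of the state.
- status.get_state(): the state, without advancing time (a new reading comes with each control period).
- optics.get_image(name): name is "scene" or "side" or "wrist"; returns a dict with "frame" (384x512x3 uint8, red, green, blue), "range_z" (384x512 float32, m along the optical axis (not along the pixel's ray), 0 where there is no reading), "K" (3x3 intrinsics, pixels), "R" (3x3) and "t" (3): a world point X has camera coordinates R X + t. Camera axes: x right, y down, z forward; pixel columns grow to the right and rows downward; lengths in m; the calibration is good to about 2 mm. A picture is of the moment at which its call begins.
- order.close_job(): hands the job in, once; it reports no verdict.
The state is a dict: "time": time; "joint_positions": joint angles; "qd": joint speeds; "joint_torque": joint torques, N m; "position": TCP position; "tool_rot": TCP orientation; "ft_force": force on the tool from outside, world axes, zero at the start; "torque": the same for the moment, N m; "grip_width": opening from 0.0 (shut) to 1.0 (fully open).
Only numpy, scipy, OpenCV 4.12 (cv2) and the standard library are available. Lean on these libraries where they do the work, as an engineer would, in place of code of your own. Each camera call takes 0.05 s, during which the arm holds its last target.

## Working session

There is one attempt and no reset: what is moved stays moved. The work goes in short steps, Python scripts to look and compute and a tool call to move; the robot and the scene stay as the last step left them, time stands still between calls to the robot, and variables do not carry over. Pictures are saved under pics/ and viewed, and the job is handed in when it is done.

Besides the shell and the picture viewer there is one more tool, called after "Request:" by a JSON object that holds its "method" and its "body", one argument or row to a line. step_arm: Moves the arm, as the interface text tells. Its arguments: {"type":"object","properties":{"rows":{"type":"array"},"grip_force":{"type":"number"}},"required":["rows"]}

```bash
ls; mkdir -p pics
python3 - <<'E'
from bench import status, optics, order
import cv2,numpy as np
print(status.get_state())
for n in ["scene","side","wrist"]:
    d=optics.get_image(n)
    cv2.imwrite(f"pics/{n}0.png",d["frame"][:,:,::-1])
    np.savez(f"{n}0.npz",**d)
    print(n,d["K"].tolist(),d["R"].round(3).tolist(),d["t"].round(3).tolist())
E
```

```text
pics
{'time': 0.0, 'joint_positions': array([-1.31089843,  0.32185852, -0.07008634,  1.45169408,  0.02261629,
        1.37077543, -0.05693955]), 'qd': array([-0.0005002 , -0.00030961,  0.00100395,  0.00113423, -0.00093961,
       -0.00017907,  0.0005075 ]), 'joint_torque': array([ 3.17886761e-04, -4.91275370e+01, -4.03599562e-01, -3.12531137e+01,
       -6.39740028e-02,  4.36791277e-02,  1.74904685e-04]), 'position': array([0.15808534, 0.62992537, 0.22942886]), 'tool_rot': array([-3.85117467e-01, -3.11776970e+00,  3.05372244e-03]), 'ft_force': array([ 0.07006201,  0.83224083, -0.2484698 ]), 'torque': array([-0.01053655, -0.03657799,  0.02695446]), 'grip_width': 0.9958651642539512}
scene [[494.176926482694, 0.0, 261.2795077304782], [0.0, 494.176926482694, 191.16989453767974], [0.0, 0.0, 1.0]] [[0.59, 0.807, -0.021], [0.441, -0.344, -0.829], [-0.676, 0.48, -0.559]] [-0.376, -0.179, 1.557]
side [[389.9983203886677, 0.0, 262.2783915005827], [0.0, 389.9983203886677, 191.9615718364168], [0.0, 0.0, 1.0]] [[-0.908, -0.418, -0.008], [-0.293, 0.65, -0.701], [0.299, -0.634, -0.713]] [0.571, 0.258, 0.798]
wrist [[292.66670760207285, 0.0, 256.44797701059156], [0.0, 292.66670760207285, 189.30503620464643], [0.0, 0.0, 1.0]] [[0.243, 0.97, -0.001], [0.942, -0.235, 0.24], [0.232, -0.06, -0.971]] [-0.649, -0.029, 0.39]
```

View pics/scene0.png

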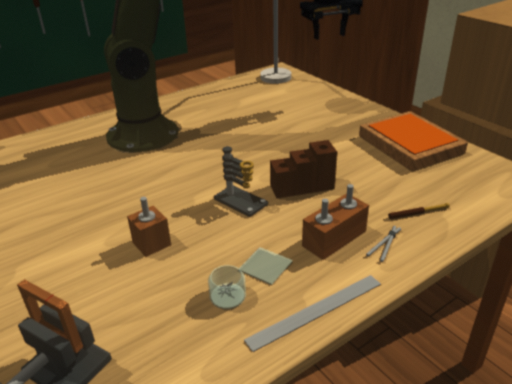

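View pics/side0.png

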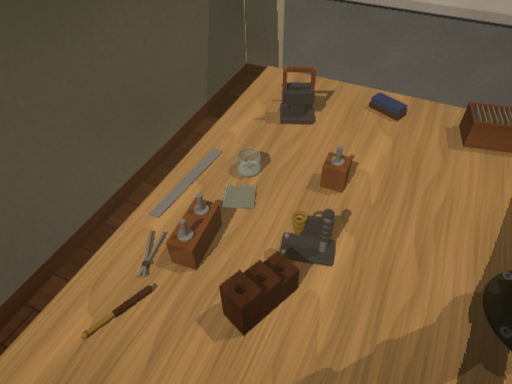

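View pics/wrist0.png

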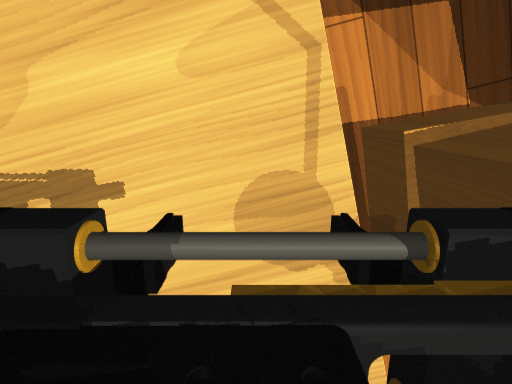

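Scene: single stand with pin at (148,230), gauge at (240,185), stair at (305,168), spare rack at (335,225), glass (267,265), jar (227,287). I'll measure the coarse positions next.

```bash
cat > h.py <<'E'
import numpy as np,cv2
def load(n): return dict(np.load(n+".npz"))
def cloud(d):
    K,R,t=d["K"],d["R"],d["t"]; z=d["range_z"]
    v,u=np.mgrid[:z.shape[0],:z.shape[1]]
    p=np.stack([(u-K[0,2])/K[0,0]*z,(v-K[1,2])/K[1,1]*z,z],-1)
    return (p-t)@R   # R^T(p-t)
def ray_plane(d,u,v,h):
    K,R,t=d["K"],d["R"],d["t"]
    r=R.T@np.array([(u-K[0,2])/K[0,0],(v-K[1,2])/K[1,1],1.]); c=-R.T@t
    return c+r*(h-c[2])/r[2]
def proj(d,X):
    p=np.asarray(X)@d["R"].T+d["t"]; q=p@d["K"].T
    return q[...,:2]/q[...,2:]
E
python3 - <<'E'
from h import *
for n in ["scene0","side0"]:
    d=load(n);P=cloud(d)
    c=-d["R"].T@d["t"]; print(n,c.round(3))
    big=cv2.resize(d["frame"][:,:,::-1],None,fx=3,fy=3,interpolation=cv2.INTER_CUBIC)
    if n=="scene0": roi=(110,120,265,200)
    else: roi=(160,120,250,220)
    x,y,w,h=roi
    f=3
    cv2.imwrite(f"pics/{n}z.png",big[y*f:(y+h)*f,x*f:(x+w)*f])
    pts={"scene0":[(145,202),(147,217),(227,150),(244,165),(325,147),(325,205),(349,188),(350,215)],"side0":[(339,150),(337,160),(328,213),(299,215),(200,198),(184,222),(287,268),(240,287)]}[n]
    for u,v in pts: print((u,v),P[v,u].round(4))
E
```

```text
scene0 [ 1.354 -0.505  0.714]
(145, 202) [ 0.5173 -0.2121  0.1195]
(147, 217) [ 0.5185 -0.2142  0.0818]
(227, 150) [0.4694 0.0255 0.1409]
(244, 165) [ 0.3522  0.1481 -0.0014]
(325, 147) [0.5584 0.2593 0.1076]
(325, 205) [0.7562 0.0787 0.1193]
(349, 188) [0.7429 0.1601 0.121 ]
(350, 215) [0.773  0.1383 0.0763]
side0 [0.357 0.577 0.755]
(339, 150) [ 0.5073 -0.2058  0.1178]
(337, 160) [ 0.5082 -0.2066  0.0832]
(328, 213) [0.4621 0.0321 0.1421]
(299, 215) [ 0.5518 -0.0566  0.0007]
(200, 198) [0.7433 0.0862 0.1177]
(184, 222) [0.7342 0.165  0.1236]
(287, 268) [0.5035 0.1503 0.0745]
(240, 287) [0.5645 0.2403 0.0957]
```

```bash
ls pics
```

```text
scene0.png
scene0z.png
side0.png
side0z.png
wrist0.png
```

View pics/scene0z.png

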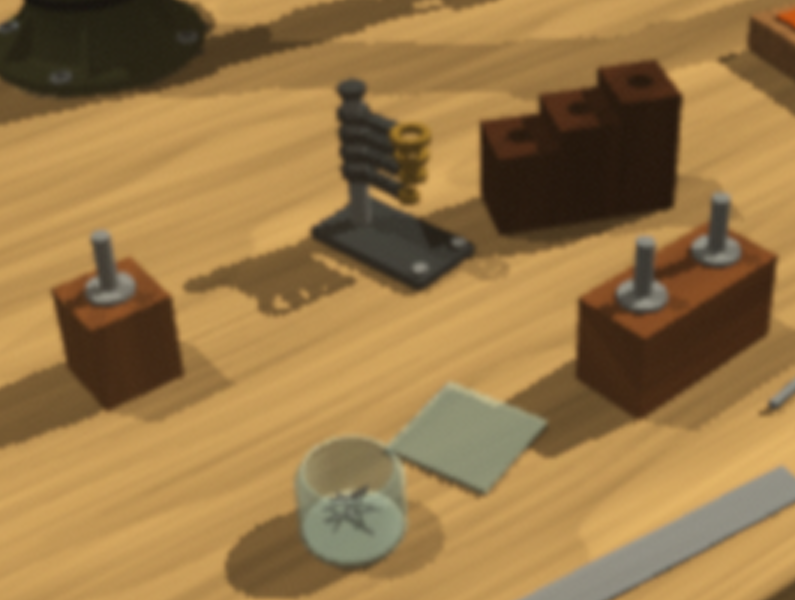

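View pics/side0z.png

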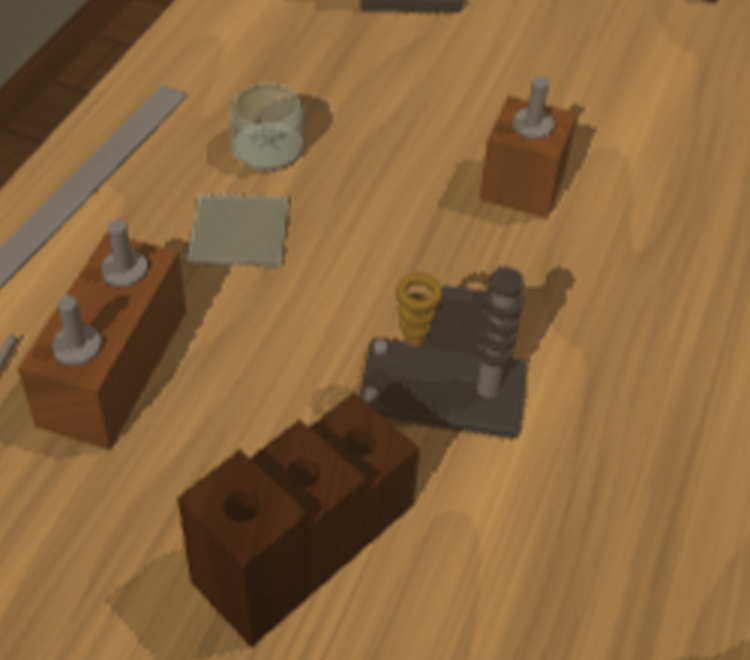

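```bash
cat >> h.py <<'E'
from scipy.spatial.transform import Rotation as Ro
def go(s,target,yawdir=None):
    """print tool-frame shift(mm) and turn(deg) to reach world target pos, tool z down, tool y along yawdir (world xy, +-)"""
    R=Ro.from_rotvec(s["tool_rot"]).as_matrix()
    d=R.T@(np.asarray(target)-s["position"])*1000
    print("pos",s["position"].round(4),"t",round(s["time"],2),"F",s["ft_force"].round(2),"w",round(s["grip_width"]*87,1))
    print("tool x,y,z world",R.T.round(3).tolist())
    print("shift mm",d.round(2),"norm",np.linalg.norm(d).round(1))
    if yawdir is not None:
        y=np.array([*yawdir,0.])/np.linalg.norm(yawdir)
        if y@R[:,1]<0:y=-y
        z=np.array([0,0,-1.]); x=np.cross(y,z)
        print("turn deg",np.degrees(Ro.from_matrix(R.T@np.stack([x,y,z],1)).as_rotvec()).round(2))
E
python3 - <<'E'
from h import *
from bench import status
for n in ["scene0","side0"]:
    d=load(n);P=cloud(d);hsv=cv2.cvtColor(d["frame"],cv2.COLOR_RGB2HSV)
    H,S,V=[hsv[...,i].astype(int) for i in range(3)]
    x,y,z=P[...,0],P[...,1],P[...,2]
    def st(name,m):
        q=P[m]; print(n,name,m.sum(),np.median(q,0).round(4) if len(q) else '', q.mean(0).round(4), (q.min(0)+q.max(0))[:2]/2)
    near=lambda cx,cy,r:(np.hypot(x-cx,y-cy)<r)
    g=near(.5,.03,.1)
    st("ringtop",g&(S>120)&(z>.115)&(z<.126)&(V>90))
    st("rings",g&(S>120)&(z>.06)&(z<.126)&near(.52,.03,.05))
    st("posttop",g&(z>.138)&(z<.15))
    st("base",near(.5,.03,.12)&(z>.009)&(z<.016))
    m=(near(.5,.03,.12)&(z>.008)&(z<.017)); 
    print(cv2.minAreaRect((P[m][:,:2]*1000).astype(np.float32)))
    st("knob",near(.51,-.21,.03)&(z>.119)&(z<.13))
    st("collar",near(.51,-.21,.03)&(z>.078)&(z<.086))
    for nm,h in (("hi",.112),("mid",.094),("lo",.076)):
        m=near(.53,.19,.13)&(abs(z-h)<.004); print(nm,m.sum(),cv2.minAreaRect((P[m][:,:2]*1000).astype(np.float32)))
go(status.get_state(),[.52,.03,.30])
E
```

```text
scene0 ringtop 82 [0.5179 0.0454 0.1195] [0.5174 0.0436 0.1193] [0.49513625 0.03824208]
scene0 rings 284 [0.5242 0.0405 0.1009] [0.5228 0.0415 0.0974] [0.50541601 0.04365624]
scene0 posttop 43 [0.4672 0.0265 0.1423] [0.467  0.0266 0.1418] [0.46583282 0.02687276]
scene0 base 771 [0.5069 0.0363 0.012 ] [0.5057 0.0393 0.0121] [0.5000929  0.06605107]
((494.5307922363281, 69.40550231933594), (126.55743408203125, 148.48635864257812), 7.3752593994140625)
scene0 knob 35 [ 0.5137 -0.213   0.1241] [ 0.5124 -0.2132  0.1236] [ 0.50969167 -0.21308321]
scene0 collar 110 [ 0.516  -0.2149  0.0801] [ 0.5147 -0.2134  0.0804] [ 0.5116093  -0.21206573]
hi 280 ((560.3958740234375, 249.42210388183594), (53.5311164855957, 70.09503173828125), 67.10964965820312)
mid 349 ((550.1067504882812, 225.7163848876953), (105.3830795288086, 72.5903549194336), 67.00311279296875)
lo 410 ((545.7205200195312, 199.60723876953125), (160.75440979003906, 68.5232925415039), 62.52998352050781)
side0 ringtop 123 [0.519  0.0437 0.119 ] [0.5177 0.0443 0.1188] [0.50588293 0.04405364]
side0 rings 268 [0.5179 0.0505 0.1136] [0.5175 0.
[... 315 characters left out ...]
de0 knob 25 [ 0.5082 -0.2107  0.1235] [ 0.5081 -0.2114  0.1231] [ 0.50810363 -0.21311927]
side0 collar 75 [ 0.5068 -0.2081  0.0797] [ 0.5077 -0.2089  0.0799] [ 0.50850913 -0.21114975]
hi 799 ((528.1734619140625, 173.6858673095703), (215.69561767578125, 65.68032836914062), 68.03272247314453)
mid 698 ((547.8734741210938, 225.54684448242188), (105.12033081054688, 65.05665588378906), 68.29434204101562)
lo 670 ((538.3567504882812, 201.10211181640625), (157.0260009765625, 65.20567321777344), 67.82749938964844)
pos [0.1581 0.6301 0.2297] t 0.15 F [0.01 0.66 0.38] w 86.9
tool x,y,z world [[-0.97, 0.243, -0.0], [0.243, 0.97, -0.001], [-0.0, -0.001, -1.0]]
shift mm [-497.02 -494.11  -69.55] norm 704.3
```

Run:
```python
from h import *
d=load("wrist0");R=Ro.from_rotvec([-3.85117467e-01, -3.11776970e+00,  3.05372244e-03]).as_matrix()
c=-d["R"].T@d["t"]; print(R.T@(c-[0.15808534, 0.62992537, 0.22942886]), (R.T@d["R"].T).round(3))
```

```text
[ 6.58463861e-02 -1.25447611e-04 -1.54893495e-01] [[ 0.001 -0.971 -0.24 ]
 [ 1.     0.001  0.001]
 [-0.    -0.24   0.971]]
```

Request:
{"method": "step_arm", "body": {
  "rows": [
    [[0, 0, 0], [-27, -28, -6], 87],
    [[0, 0, 0], [-27, -28, -6], 87],
    [[0, 0, 0], [-27, -28, -6], 87],
    [[0, 0, 0], [-27, -28, -6], 87],
    [[0, 0, 0], [-27, -28, -6], 87],
    [[0, 0, 0], [-27, -28, -6], 87],
    [[0, 0, 0], [-27, -28, -6], 87],
    [[0, 0, 0], [-27, -28, -6], 87]
  ]
}}

```text
time: 0.82
position: [0.3106, 0.3555, 0.2713]
tool_rot: [-0.355, -3.113, 0.015]
ft_force: [0.8, 0.7, 0.5]
grip_width: 0.999
```

Run:
```python
from h import *
from bench import status
go(status.get_state(),[.485,.035,.215],(-.29,.957))
```

```text
pos [0.3106 0.3555 0.2713] t 0.82 F [0.76 0.67 0.53] w 87.0
tool x,y,z world [[-0.974, 0.225, 0.008], [0.225, 0.974, -0.011], [-0.01, -0.009, -1.0]]
shift mm [-242.43 -272.41   57.34] norm 369.2
turn deg [ -0.48  -0.59 -29.86]
```

Request:
{"method": "step_arm", "body": {
  "rows": [
    [[0, 0, 0], [-27, -30, 0], 87],
    [[0, 0, 0], [-27, -30, 0], 87],
    [[0, 0, 0], [-27, -30, 3], 87],
    [[0, 0, 0], [-27, -30, 5], 87],
    [[0, 0, 0], [-27, -30, 5], 87],
    [[0, 0, 0], [-27, -30, 5], 87],
    [[0, 0, 0], [-27, -30, 8], 87],
    [[0, 0, 0], [-27, -30, 8], 87],
    [[0, 0, -6], [0, 0, 8], 87],
    [[0, 0, -6], [0, 0, 0], 87],
    [[0, 0, -6], [0, 0, 0], 87],
    [[0, 0, -6], [0, 0, 0], 87]
  ]
}}

```text
time: 1.82
position: [0.4709, 0.0508, 0.2303]
tool_rot: [0.294, -3.123, 0.006]
ft_force: [0.3, -0.8, 0.0]
grip_width: 1.002
```

Run:
```python
from h import *
from bench import status
go(status.get_state(),[.485,.035,.215],(-.29,.957))
```

```text
pos [0.4709 0.0508 0.2303] t 1.82 F [ 0.26 -0.81  0.  ] w 87.2
tool x,y,z world [[-0.982, -0.187, 0.005], [-0.187, 0.982, -0.003], [-0.004, -0.004, -1.0]]
shift mm [-10.96 -18.14  15.32] norm 26.2
turn deg [-0.18 -0.31 -6.1 ]
```

Request:
{"method": "step_arm", "body": {
  "rows": [
    [[0, 0, -6], [-11, -18, 15], 87],
    [[0, 0, 0], [0, 0, 0], 87],
    [[0, 0, 0], [0, 0, 0], 87]
  ]
}}

```text
time: 2.07
position: [0.4851, 0.0346, 0.2146]
tool_rot: [0.471, -3.101, 0.004]
ft_force: [0.5, 0.9, 0.0]
grip_width: 1.001
```

Run:
```python
from h import *
from bench import status,optics
d=optics.get_image("wrist");np.savez("wrist1.npz",**d)
cv2.imwrite("pics/wrist1.png",d["frame"][:,:,::-1])
go(status.get_state(),[.485,.035,.215],(-.29,.957))
```

```text
pos [0.4848 0.0341 0.2144] t 2.12 F [-0.17 -0.47 -0.8 ] w 86.8
tool x,y,z world [[-0.955, -0.297, 0.006], [-0.297, 0.955, -0.003], [-0.005, -0.004, -1.0]]
shift mm [-0.43  0.81 -0.59] norm 1.1
turn deg [-0.16 -0.35  0.41]
```

View pics/wrist1.png

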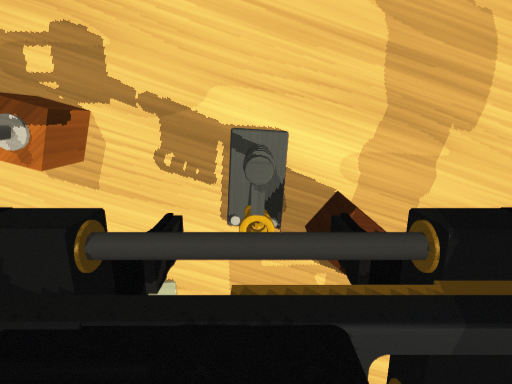

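Wrist view: image up is toward the base, post at (260,168), rings at (257,225) half hidden by the bar; I need the tool farther out so that the camera stands right above the rings.

Request:
{"method": "step_arm", "body": {
  "rows": [
    [[0, 0, 0], [-33, 0, 13], 87],
    [[0, 0, 0], [-33, 0, 13], 87],
    [[0, 0, 0], [-33, 0, 13], 87],
    [[0, 0, 0], [0, 0, 0], 87],
    [[0, 0, 0], [0, 0, 0], 87]
  ]
}}

```text
time: 2.53
position: [0.5817, 0.068, 0.1737]
tool_rot: [0.466, -3.101, -0.001]
ft_force: [-0.5, -1.5, 0.1]
grip_width: 0.999
```

Run:
```python
from h import *
from bench import status,optics
d=optics.get_image("wrist");np.savez("wrist2.npz",**d)
cv2.imwrite("pics/wrist2.png",d["frame"][:,:,::-1])
x,y,w,h=180,20,160,200
cv2.imwrite("pics/wrist2z.png",cv2.resize(d["frame"][y:y+160,x:x+w,::-1],None,fx=4,fy=3.75,interpolation=cv2.INTER_CUBIC))
go(status.get_state(),[.583,.064,.175],(-.29,.957))
```

```text
pos [0.5811 0.0689 0.1734] t 2.58 F [-0.02  0.95  0.06] w 87.1
tool x,y,z world [[-0.955, -0.295, 0.005], [-0.295, 0.955, 0.002], [-0.006, 0.001, -1.0]]
shift mm [-0.33 -5.25 -1.64] norm 5.5
turn deg [ 0.13 -0.31  0.31]
```

View pics/wrist2.png

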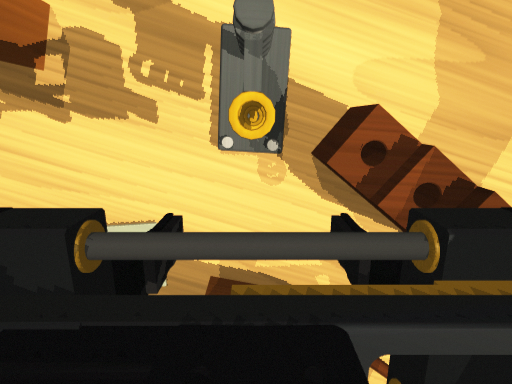

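View pics/wrist2z.png

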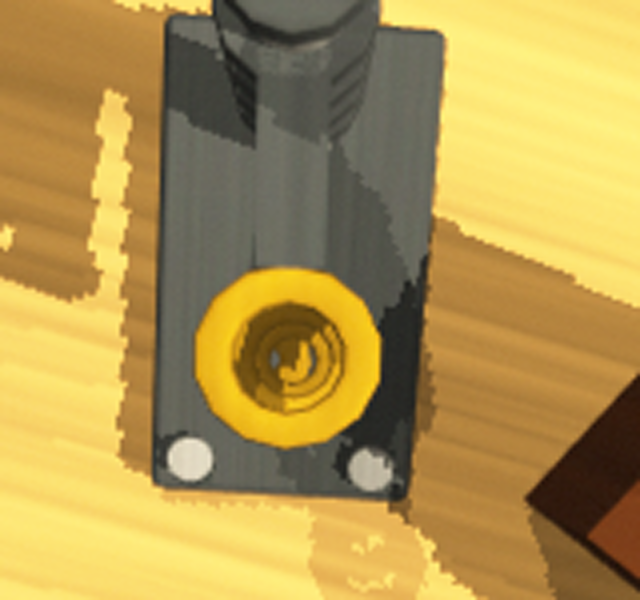

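Run:
```python
from h import *
d=load("wrist2");f=d["frame"];hsv=cv2.cvtColor(f,cv2.COLOR_RGB2HSV)
m=((hsv[...,1]>180)&(hsv[...,2]>120)&(hsv[...,0]>15)&(hsv[...,0]<32)).astype(np.uint8)
m[:80]=0;m[150:]=0;m[:,:220]=0;m[:,285:]=0
cs,_=cv2.findContours(m,cv2.RETR_EXTERNAL,cv2.CHAIN_APPROX_NONE)
c=max(cs,key=cv2.contourArea)
e=cv2.fitEllipse(c);print(e)
p=ray_plane(d,*e[0],.12);print("ring top",p)
print("outer dia mm", [np.linalg.norm(ray_plane(d,e[0][0]+e[1][0]/2,e[0][1],.12)-ray_plane(d,e[0][0]-e[1][0]/2,e[0][1],.12))*1e3])
P=cloud(d);print("depth h", P[115,235],P[115,270],P[95,252])
z=P[...,2]
b=(abs(z-.012)<.004);b[:20]=0;b[165:]=0;b[:,:200]=0;b[:,310:]=0
print("base",b.sum(),cv2.minAreaRect((P[b][:,:2]*1000).astype(np.float32)))
crop=f[97:133,234:270,::-1].astype(np.float32)
crop=np.clip((crop/255)**0.6*255,0,255).astype(np.uint8)
cv2.imwrite("pics/bore2.png",cv2.resize(crop,None,fx=16,fy=16,interpolation=cv2.INTER_NEAREST))
np.set_printoptions(linewidth=220)
print((z[97:133:2,234:270:2]*1000).round().astype(int))
```

```text
((251.53721618652344, 114.71240997314453), (45.86545181274414, 47.26490783691406), 166.1978302001953)
ring top [0.51789981 0.04522517 0.12      ]
outer dia mm [np.float64(31.70994128934252)]
depth h [0.52145131 0.03435777 0.12005993] [0.51436089 0.05742259 0.12148681] [0.50539663 0.04176275 0.12053637]
base 4883 ((494.38330078125, 37.40702438354492), (125.04744720458984, 70.06912231445312), 13.731534957885742)
[[ 14 120 121 120 121 120 120 121 121 121 120 121 120 121 120 121 121  12]
 [121 122 120 121 120 120 121 120 119 119 120 122 120 121 120 121 120 121]
 [121 121 122 121 122 120 119 119 115 104 119 120 120 119 329 122 120 121]
 [121 121 121 122 120 117 102 102 103 102 103 102 104 121 120 120 121 120]
 [121 121 120 120 102 103 101 102 102 102 102 102 102 103 120 120 121 121]
 [121 120 120 116 101 103 101  99  84  85  84  85 101 103 103 121 122 121]
 [119 120 119 102 103 102  85  85  83  85  84  85  84 102 102 119 122 120]
 [121 121 117 102 102 102  84  84  66  67  66  66  85  84 104 102 119 121]
 [121 121 114 102 101  86  83  66  67  68  66  66  83  84  99 104 121 121]
 [120 120 102 102 102  86  85  14  67  67  67  67  12  84  96 103 122 121]
 [120 121 103 102 102  84  85  12  68  67  67  67  13  84  85 103 120 121]
 [121 120 118 102 102 102  84  82  66  67  67  66  85  86 102 103 121 121]
 [120 120 120 103 102 103  86  85  83  66  65  84  85  84 101 120 121 120]
 [121 119 119 118 102 103 101  84  85  84  85  86  85 102 103 121 121 121]
 [120 119 120 121 117 102 102 101 102 101 100 102 102 102 121 120 121 120]
 [121 121 121 121 120 118 102 102 103 103 102 102 104 121 120 121 122 121]
 [120 122 120 121 120 119 119 119 115 116 120 119 120 121 121 329 121 120]
 [119 120 120 120 121 121 122 119 120 120 120 121 122 121 120 120 120 120]]
```

View pics/bore2.png

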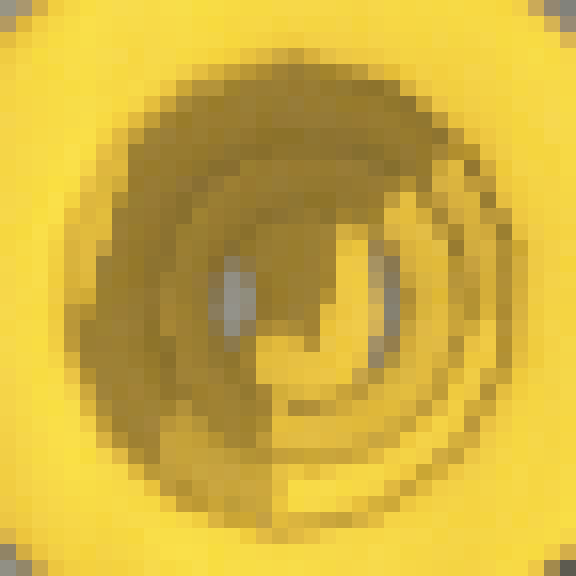

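Run:
```python
from h import *
d=load("wrist2");P=cloud(d);z=P[...,2]
gx=np.array([np.cos(np.radians(17.)),np.sin(np.radians(17.))]);
b=(abs(z-.012)<.004);b[:20]=0;b[165:]=0;b[:,:200]=0;b[:,310:]=0
r=cv2.minAreaRect((P[b][:,:2]*1000).astype(np.float32));bx=cv2.boxPoints(r);print(r)
print(bx)
a=np.radians(r[2]);gx=np.array([np.cos(a),np.sin(a)]);gy=np.array([-gx[1],gx[0]])
c0=np.array(r[0])/1000
roi=np.zeros(z.shape,bool);roi[97:133,234:270]=1
for top,D in ((.120,19.5),(.102,14.5),(.084,9.5)):
    m=(roi&(z<top-.003)&(z>-.1)).astype(np.uint8)
    m=cv2.morphologyEx(m,cv2.MORPH_CLOSE,np.ones((3,3),np.uint8))
    n,l,s,c=cv2.connectedComponentsWithStats(m); i=1+np.argmax(s[1:,4])
    cs,_=cv2.findContours((l==i).astype(np.uint8),cv2.RETR_EXTERNAL,cv2.CHAIN_APPROX_NONE)
    p=ray_plane(d,*c[i],top); (mc,rr)=cv2.minEnclosingCircle(cs[0])
    x,y,w,h=s[i,:4]
    A=ray_plane(d,x-.5,c[i][1],top);B=ray_plane(d,x+w-.5,c[i][1],top)
    q=p[:2]-c0
    print(top,c[i].round(2),s[i],p.round(4),"widthmm",(np.linalg.norm(A-B)*1e3).round(2),"gauge xy from base centre",(q@gx*1e3).round(2),(q@gy*1e3).round(2), "mid",(((A+B)/2)[:2]-c0)@gy*1e3)
```

```text
((494.38330078125, 37.40702438354492), (125.04744720458984, 70.06912231445312), 13.731534957885742)
[[425.33032   56.598812]
 [441.96283  -11.467636]
 [563.4363    18.215237]
 [546.8038    86.281685]]
0.12 [251.17 114.92] [238 101  27  29 604] [0.5181 0.045  0.12  ] widthmm 18.67 gauge xy from base centre 24.85 1.77 mid 1.6499614728000058
0.102 [252.8  115.26] [244 106  19  19 282] [0.5179 0.0459 0.102 ] widthmm 14.27 gauge xy from base centre 24.83 2.71 mid 2.8581023074333873
0.084 [252.74 115.59] [247 110  12  12 106] [0.518  0.0457 0.084 ] widthmm 9.73 gauge xy from base centre 24.91 2.47 mid 2.2828698726750734
```

Run:
```python
from h import *
from bench import status
go(status.get_state(),[.574,-.193,.22],(-.237,.971))
```

```text
pos [0.5811 0.0689 0.1734] t 2.58 F [-0.02  0.95  0.06] w 87.1
tool x,y,z world [[-0.955, -0.295, 0.005], [-0.295, 0.955, 0.002], [-0.006, 0.001, -1.0]]
shift mm [  84.39 -248.04  -46.74] norm 266.1
turn deg [ 0.12 -0.31  3.46]
```

Request:
{"method": "step_arm", "body": {
  "rows": [
    [[0, 0, 0], [0, -10, -25], 87],
    [[0, 0, 0], [10, -30, -15], 87],
    [[0, 0, 0], [11, -35, -6], 87],
    [[0, 0, 0], [11, -35, 0], 87],
    [[0, 0, 0], [11, -35, 0], 87],
    [[0, 0, 0], [11, -35, 0], 87],
    [[0, 0, 0], [11, -35, 0], 87],
    [[0, 0, 0], [11, -30, 0], 87],
    [[0, 0, 3.5], [8, 0, 0], 87],
    [[0, 0, 0], [0, 0, 0], 87],
    [[0, 0, 0], [0, 0, 0], 87]
  ]
}}

```text
time: 3.5
position: [0.565, -0.1955, 0.2319]
tool_rot: [-0.374, 3.108, 0.022]
ft_force: [0.1, 0.4, 0.5]
grip_width: 0.998
```

Run:
```python
from h import *
from bench import status,optics
d=optics.get_image("wrist");np.savez("wrist3.npz",**d)
cv2.imwrite("pics/wrist3.png",d["frame"][:,:,::-1])
P=cloud(d);z=P[...,2]
for lo,hi,h in ((.121,.13,.125),(.077,.084,.08)):
    m=((z>lo)&(z<hi));m[:30]=0;m[215:]=0;m[:,:150]=0;m[:,360:]=0
    m=m.astype(np.uint8)
    n,l,s,c=cv2.connectedComponentsWithStats(m);i=1+np.argmax(s[1:,4]);print(c[i],s[i],ray_plane(d,*c[i],h),np.median(P[l==i],0), (P[l==i].min(0)+P[l==i].max(0))/2)
go(status.get_state(),[.511,-.212,.2],(-.237,.971))
```

```text
[251.96464646 121.74242424] [245 114  15  16 198] [ 0.50681441 -0.2120357   0.125     ] [ 0.50678368 -0.21213023  0.12561334] [ 0.50675972 -0.21192222  0.12535883]
[252.05498721 120.07544757] [235 103  35  36 782] [ 0.50641695 -0.21211865  0.08      ] [ 0.50574995 -0.21222271  0.08063096] [ 0.50706081 -0.21204976  0.08014102]
pos [ 0.5652 -0.1951  0.232 ] t 3.55 F [-0.   -1.14  0.59] w 87.0
tool x,y,z world [[-0.971, -0.238, -0.012], [-0.238, 0.971, 0.013], [0.009, 0.015, -1.0]]
shift mm [57.04 -3.95 31.27] norm 65.2
turn deg [0.73 0.71 0.05]
```

View pics/wrist3.png

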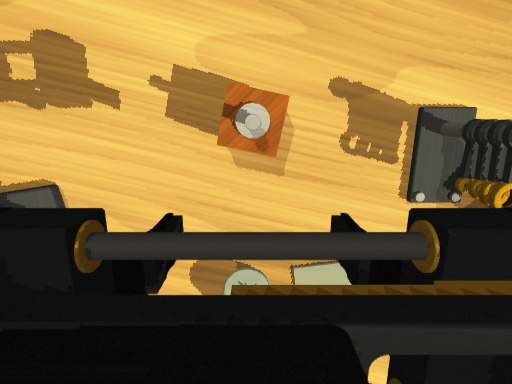

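Request:
{"method": "step_arm", "body": {
  "rows": [
    [[0.7, 0.7, 0], [30, -2, 0], 87],
    [[0, 0, 0], [30, -2, 0], 87],
    [[0, 0, 0], [0, 0, 30], 87],
    [[0, 0, 0], [0, 0, 20], 87],
    [[0, 0, 0], [0, 0, 0], 87]
  ]
}}

```text
time: 3.97
position: [0.5104, -0.2039, 0.1835]
tool_rot: [-0.408, 3.105, 0.007]
ft_force: [-0.5, -0.0, -0.5]
grip_width: 1.002
```

Run:
```python
from h import *
from bench import status
go(status.get_state(),[.507,-.212,.096],(-.237,.971))
```

```text
pos [ 0.5104 -0.2039  0.1835] t 3.97 F [-0.51 -0.03 -0.48] w 87.1
tool x,y,z world [[-0.966, -0.258, -0.01], [-0.258, 0.966, 0.003], [0.009, 0.006, -1.0]]
shift mm [ 6.31 -7.25 87.39] norm 87.9
turn deg [0.18 0.57 1.26]
```

Request:
{"method": "step_arm", "body": {
  "rows": [
    [[0, 0.5, 1.2], [6, -7, 0], 87],
    [[0, 0, 0], [0, 0, 15], 87],
    [[0, 0, 0], [0, 0, 0], 87]
  ]
}}

```text
time: 4.22
position: [0.5083, -0.2086, 0.1704]
tool_rot: [-0.386, 3.116, 0.007]
ft_force: [-1.3, 0.8, -0.7]
grip_width: 1.001
```

Run:
```python
from h import *
from bench import status
go(status.get_state(),[.507,-.212,.096],(-.237,.971))
```

```text
pos [ 0.5083 -0.2086  0.1704] t 4.22 F [-1.25  0.83 -0.71] w 87.1
tool x,y,z world [[-0.97, -0.244, -0.003], [-0.244, 0.97, 0.004], [0.002, 0.005, -1.0]]
shift mm [ 2.33 -3.34 74.33] norm 74.4
turn deg [0.25 0.15 0.42]
```

Request:
{"method": "step_arm", "body": {
  "rows": [
    [[0, 0, 0.4], [2.5, -3.5, 10], 87],
    [[0, 0, 0], [0, 0, 15], 87],
    [[0, 0, 0], [0, 0, 15], 87],
    [[0, 0, 0], [0, 0, 15], 87],
    [[0, 0, 0], [0, 0, 10], 87],
    [[0, 0, 0], [0, 0, 5], 87],
    [[0, 0, 0], [0, 0, 2], 87],
    [[0, 0, 0], [0, 0, 0], 87]
  ]
}}

```text
time: 4.88
position: [0.513, -0.2146, 0.1013]
tool_rot: [-0.377, 3.108, -0.001]
ft_force: [0.2, -0.8, -0.2]
grip_width: 1.001
```

Run:
```python
from h import *
from bench import status
go(status.get_state(),[.507,-.212,.096],(-.237,.971))
```

```text
pos [ 0.513  -0.2146  0.1013] t 4.88 F [ 0.19 -0.82 -0.16] w 87.1
tool x,y,z world [[-0.971, -0.239, -0.01], [-0.239, 0.971, -0.002], [0.01, 0.001, -1.0]]
shift mm [5.26 4.   5.28] norm 8.5
turn deg [-0.11  0.58  0.13]
```

Request:
{"method": "step_arm", "body": {
  "rows": [
    [[0, 0.6, 0], [5, 4, 2], 87],
    [[0, 0, 0], [1, 0, 2], 87],
    [[0, 0, 0], [0, 0, 0], 87],
    [[0, 0, 0], [0, 0, 0], 87]
  ]
}}

```text
time: 5.22
position: [0.5069, -0.2125, 0.099]
tool_rot: [-0.378, 3.117, -0.005]
ft_force: [1.0, -0.2, 0.2]
grip_width: 0.999
```

Run:
```python
from h import *
from bench import status
go(status.get_state(),[.507,-.212,.096],(-.237,.971))
```

```text
pos [ 0.5069 -0.2125  0.099 ] t 5.22 F [ 1.02 -0.19  0.15] w 87.0
tool x,y,z world [[-0.971, -0.239, -0.001], [-0.239, 0.971, -0.003], [0.002, -0.003, -1.0]]
shift mm [-0.19  0.46  3.03] norm 3.1
turn deg [-0.19  0.08  0.13]
```

Well placed; now down 3 mm and close.

Request:
{"method": "step_arm", "body": {
  "rows": [
    [[0, 0, 0], [0, 0, 3], 87],
    [[0, 0, 0], [0, 0, 0], 50],
    [[0, 0, 0], [0, 0, 0], 20],
    [[0, 0, 0], [0, 0, 0], 10],
    [[0, 0, 0], [0, 0, 0], 5],
    [[0, 0, 0], [0, 0, 0], 5],
    [[0, 0, 0], [0, 0, 0], 5],
    [[0, 0, 0], [0, 0, 0], 5],
    [[0, 0, 0], [0, 0, 0], 5]
  ],
  "grip_force": 40
}}

```text
time: 5.97
position: [0.5077, -0.2127, 0.0968]
tool_rot: [-0.378, 3.115, -0.005]
ft_force: [-0.2, 0.0, 0.1]
grip_width: 0.476
```

Run:
```python
from h import *
from bench import status
s=status.get_state()
go(s,[.507,-.212,.096],(-.237,.971));print(s["torque"])
```

```text
pos [ 0.5077 -0.2127  0.0968] t 5.97 F [-0.25  0.    0.06] w 41.4
tool x,y,z world [[-0.971, -0.239, -0.004], [-0.239, 0.971, -0.004], [0.004, -0.003, -1.0]]
shift mm [0.54 0.83 0.81] norm 1.3
turn deg [-0.22  0.21  0.14]
[-0.02670626  0.05833314  0.02262928]
```

Request:
{"method": "step_arm", "body": {
  "rows": [
    [[0, 0, 0], [0, 0, 0], 5],
    [[0, 0, 0], [0, 0, 0], 5],
    [[0, 0, 0], [0, 0, 0], 5],
    [[0, 0, 0], [0, 0, 0], 5],
    [[0, 0, 0], [0, 0, 0], 5],
    [[0, 0, 0], [0, 0, 0], 5],
    [[0, 0, 0], [0, 0, 0], 5],
    [[0, 0, 0], [0, 0, 0], 5]
  ],
  "grip_force": 40
}}

```text
time: 6.63
position: [0.5077, -0.2126, 0.0968]
tool_rot: [-0.378, 3.115, -0.005]
ft_force: [-0.6, -0.6, 0.3]
grip_width: 0.148
```

Run:
```python
from h import *
from bench import status
s=status.get_state()
go(s,[.507,-.212,.2],(-.237,.971));print(s["torque"])
```

```text
pos [ 0.5077 -0.2126  0.0968] t 6.63 F [-0.61 -0.6   0.28] w 12.9
tool x,y,z world [[-0.971, -0.239, -0.003], [-0.239, 0.971, -0.004], [0.004, -0.003, -1.0]]
shift mm [   0.16    0.38 -103.22] norm 103.2
turn deg [-0.21  0.2   0.14]
[0.05734438 0.03434587 0.04055178]
```

Request:
{"method": "step_arm", "body": {
  "rows": [
    [[0, 0, 0], [0, 0, 0], 5],
    [[0, 0, 0], [0, 0, 0], 5],
    [[0, 0, 0], [0, 0, -4], 5],
    [[0, 0, 0], [0, 0, -8], 5],
    [[0, 0, 0], [0, 0, -12], 5],
    [[0, 0, 0], [0, 0, -12], 5],
    [[0, 0, 0], [0, 0, 0], 5],
    [[0, 0, 0], [0, 0, 0], 5]
  ]
}}

```text
time: 7.3
position: [0.5073, -0.2127, 0.1369]
tool_rot: [-0.378, 3.115, -0.005]
ft_force: [-0.2, -0.7, -1.6]
grip_width: 0.149
```

Run:
```python
from h import *
from bench import status
s=status.get_state()
go(s,[.507,-.212,.2],(-.237,.971));print(s["torque"])
```

```text
pos [ 0.5073 -0.2127  0.1369] t 7.3 F [-0.2  -0.69 -1.61] w 13.0
tool x,y,z world [[-0.971, -0.239, -0.003], [-0.239, 0.971, -0.004], [0.004, -0.003, -1.0]]
shift mm [ -0.11   0.5  -63.15] norm 63.1
turn deg [-0.22  0.19  0.11]
[ 0.06851519  0.04651676 -0.02618978]
```

Request:
{"method": "step_arm", "body": {
  "rows": [
    [[0, 0, 0], [0, 0, -14], 5],
    [[0, 0, 0], [0, 0, -14], 5],
    [[0, 0, 0], [0, 0, -14], 5],
    [[0, 0, 0], [0, 0, -14], 5],
    [[0, 0, 0], [0, 0, -14], 5],
    [[0, 0, 0], [0, 0, -14], 5],
    [[0, 0, 0], [0, 0, -14], 5],
    [[0, 0, 0], [0, 0, -10], 5],
    [[0, 0, 0], [0, 0, 0], 5]
  ]
}}

```text
time: 8.05
position: [0.5055, -0.2119, 0.2495]
tool_rot: [-0.377, 3.116, -0.003]
ft_force: [0.4, -0.4, -0.6]
grip_width: 0.152
```

Run:
```python
from h import *
from bench import status,optics
s=status.get_state()
go(s,[.518,.0455,.25],(-.237,.971))
for n in ("wrist","side","scene"):
    d=optics.get_image(n);np.savez(n+"4.npz",**d)
    c=proj(d,s["position"]-[0,0,.05])
    print(n,c)
    if n=="wrist": im=d["frame"]
    else:
        u,v=c.astype(int); im=cv2.resize(d["frame"][max(v-40,0):v+40,u-50:u+50],None,fx=6,fy=6,interpolation=cv2.INTER_CUBIC)
    cv2.imwrite(f"pics/{n}4.png",im[:,:,::-1])
```

```text
pos [ 0.5055 -0.2119  0.2495] t 8.05 F [ 0.36 -0.4  -0.62] w 13.2
tool x,y,z world [[-0.971, -0.239, -0.003], [-0.239, 0.971, -0.002], [0.003, -0.001, -1.0]]
shift mm [-73.62 246.98  -0.82] norm 257.7
turn deg [-0.12  0.15  0.09]
wrist [256.22163664 209.35076041]
side [344.96082844 122.40493616]
scene [136.56523382 167.1263628 ]
```

View pics/scene4.png

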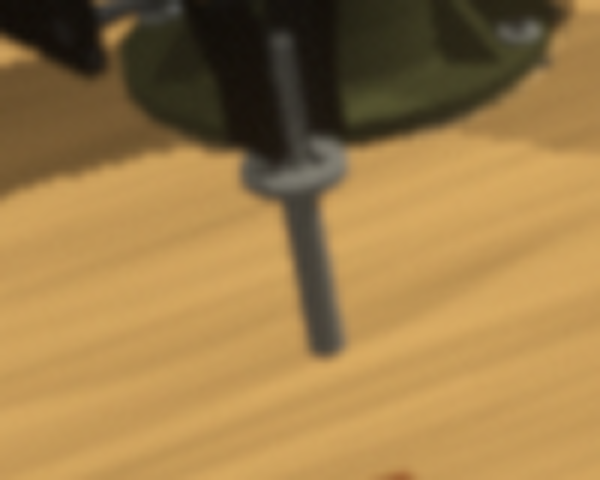

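View pics/side4.png

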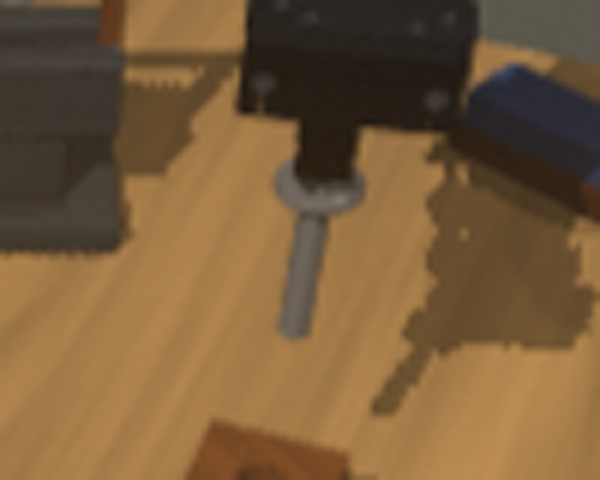

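View pics/wrist4.png

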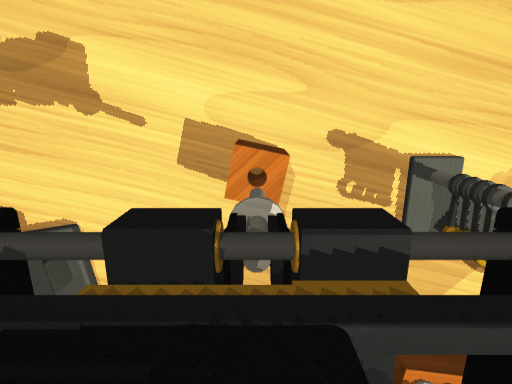

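Run:
```python
from h import *
pos=np.array([.5055,-.2119,.2495])
sc=load("scene4");sd=load("side4")
for nm,h,a in (("top?",None,None),):pass
for n,d,o in (("scene",sc,(86,127)),("side",sd,(294,82))):
    for dz in (-.017,-.022,-.092): print(n,dz,((proj(d,pos+[0,0,dz])-o)*6).round(1))
    P=cloud(d)
    # pin pts
    u,v=proj(d,pos+[0,0,-.06]).astype(int)
    z=P[...,2]; m=(np.hypot(P[...,0]-pos[0],P[...,1]-pos[1])<.03)&(z>.12)&(z<.235)
    for lo,hi in ((.158,.175),(.175,.19),(.19,.205),(.205,.22),(.222,.232)):
        q=P[m&(z>lo)&(z<hi)]; print(lo,len(q),np.median(q,0).round(4)-pos.round(4))
    print("zmin",np.sort(z[m])[:10].round(4))
A=[]
def ray(d,u,v):
    return -d["R"].T@d["t"], d["R"].T@np.array([(u-d["K"][0,2])/d["K"][0,0],(v-d["K"][1,2])/d["K"][1,1],1])
c1,r1=ray(sc,86+325/6,127+345/6);c2,r2=ray(sd,294+293/6,82+332/6)
s=np.linalg.lstsq(np.stack([r1,-r2],1),c2-c1,rcond=None)[0];print(c1+s[0]*r1-pos,c2+s[1]*r2-pos)
```

```text
scene -0.017 [287.4 155.7]
scene -0.022 [289.9 168.8]
scene -0.092 [323.1 344.7]
0.158 46 [ 0.0059 -0.0014 -0.0824]
0.175 36 [ 0.0064 -0.0018 -0.0669]
0.19 44 [ 0.006 -0.001 -0.052]
0.205 40 [ 0.0061 -0.0016 -0.0369]
0.222 108 [ 0.0105 -0.0028 -0.0194]
zmin [0.1545 0.1566 0.1568 0.157  0.1578 0.1579 0.1585 0.1589 0.159  0.1592]
side -0.017 [317.7 172.7]
side -0.022 [315.8 183.5]
side -0.092 [291.2 326.2]
0.158 30 [-0.0017  0.0038 -0.0815]
0.175 25 [-0.0005  0.0047 -0.0656]
0.19 26 [-0.0019  0.0037 -0.0529]
0.205 26 [-0.0015  0.0041 -0.039 ]
0.222 76 [-0.0033  0.0077 -0.0189]
zmin [0.157  0.1586 0.1592 0.1595 0.1598 0.1609 0.1626 0.1629 0.1631 0.1641]
[-0.0015789   0.00118362 -0.09342815] [-0.00141322  0.00134262 -0.09359648]
```

The pin hangs upright with its foot about 92 mm below the TCP, and the shank looks to be about 13 mm. Moving over to the gauge.

Request:
{"method": "step_arm", "body": {
  "rows": [
    [[0, 0, 0], [-5, 15, -5], 5],
    [[0, 0, 0], [-10, 30, 0], 5],
    [[0, 0, 0], [-10, 34, 0], 5],
    [[0, 0, 0], [-10, 34, 0], 5],
    [[0, 0, 0], [-10, 34, 0], 5],
    [[0, 0, 0], [-10, 34, 0], 5],
    [[0, 0, 0], [-10, 30, 0], 5],
    [[0, 0, 0], [-7, 18, 0], 5],
    [[0, 0, 0], [0, 0, 0], 5],
    [[0, 0, 0], [0, 0, 0], 5]
  ]
}}

```text
time: 9.03
position: [0.5136, 0.0369, 0.2386]
tool_rot: [0.366, -3.1, 0.005]
ft_force: [-1.1, -0.6, -1.4]
grip_width: 0.146
```

Run:
```python
from h import *
from bench import status,optics
go(status.get_state(),[.518,.0456,.22],(-.237,.971))
```

```text
pos [0.5136 0.0369 0.2386] t 9.03 F [-1.14 -0.62 -1.35] w 12.7
tool x,y,z world [[-0.972, -0.233, 0.02], [-0.233, 0.973, -0.001], [-0.019, -0.006, -1.0]]
shift mm [-6.72  7.47 18.47] norm 21.0
turn deg [-0.05 -1.15 -0.26]
```

Request:
{"method": "step_arm", "body": {
  "rows": [
    [[0, -1.2, -0.2], [-6, 7, 2], 5],
    [[0, 0, 0], [0, 0, 2], 5],
    [[0, 0, 0], [0, 0, 0], 5]
  ]
}}

```text
time: 9.28
position: [0.5165, 0.0425, 0.2318]
tool_rot: [0.37, -3.116, 0.005]
ft_force: [-0.6, 0.7, -1.0]
grip_width: 0.146
```

Run:
```python
from h import *
from bench import status,optics
go(status.get_state(),[.518,.0456,.22],(-.237,.971))
```

```text
pos [0.5165 0.0425 0.2318] t 9.28 F [-0.63  0.71 -1.02] w 12.7
tool x,y,z world [[-0.972, -0.234, 0.004], [-0.234, 0.972, -0.003], [-0.003, -0.003, -1.0]]
shift mm [-2.24  2.64 11.78] norm 12.3
turn deg [-0.14 -0.21 -0.18]
```

Request:
{"method": "step_arm", "body": {
  "rows": [
    [[0, -0.2, -0.2], [-2.5, 3, 0], 5],
    [[0, 0, 0], [0, 0, 0], 5],
    [[0, 0, 0], [0, 0, 0], 5]
  ]
}}

```text
time: 9.53
position: [0.5178, 0.0425, 0.2311]
tool_rot: [0.368, -3.118, 0.006]
ft_force: [-0.1, -0.2, -1.0]
grip_width: 0.148
```

Run:
```python
from h import *
from bench import status,optics
s=status.get_state()
go(s,[.518,.0456,.22],(-.237,.971)); print(s["torque"])
for n in ("side","scene"):
    d=optics.get_image(n);np.savez(n+"5.npz",**d)
    u,v=proj(d,[.518,.045,.12]).astype(int)
    cv2.imwrite(f"pics/{n}5.png",cv2.resize(d["frame"][v-40:v+40,u-50:u+50,::-1],None,fx=6,fy=6,interpolation=cv2.INTER_CUBIC))
```

```text
pos [0.5178 0.0425 0.2311] t 9.53 F [-0.15 -0.19 -1.03] w 12.9
tool x,y,z world [[-0.973, -0.233, 0.002], [-0.233, 0.973, -0.003], [-0.001, -0.004, -1.0]]
shift mm [-0.9   3.05 11.13] norm 11.6
turn deg [-0.19 -0.13 -0.27]
[ 0.05066015  0.05375365 -0.01429546]
```

View pics/scene5.png

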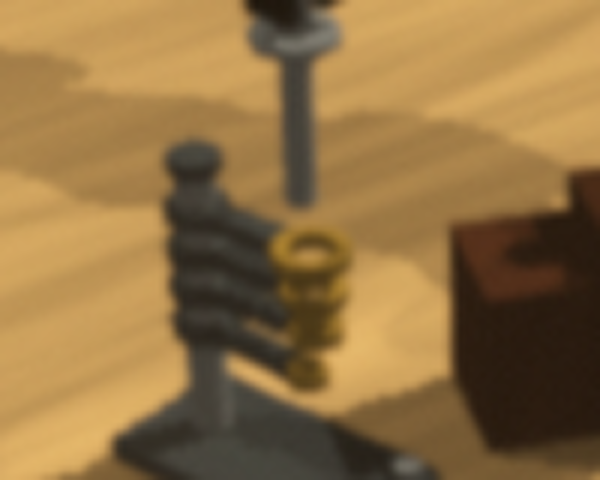

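View pics/side5.png

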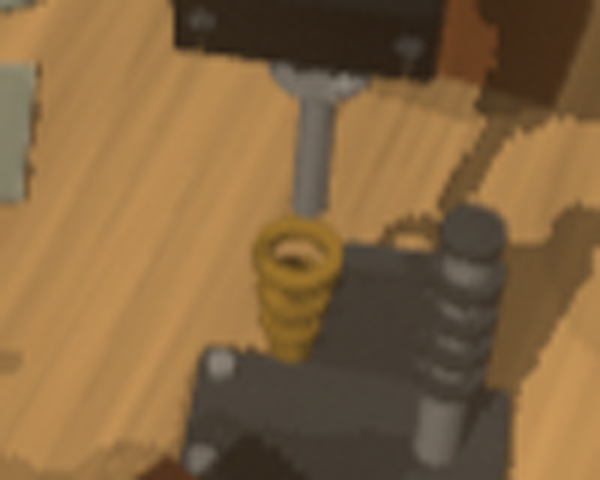

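Request:
{"method": "step_arm", "body": {
  "rows": [
    [[0, 0, 0], [-0.8, 3, 0], 5],
    [[0, 0, 0], [0, 1.5, 0], 5],
    [[0, 0, 0], [0, 0, 0], 5]
  ]
}}

```text
time: 9.88
position: [0.5178, 0.0471, 0.2316]
tool_rot: [0.366, -3.119, 0.005]
ft_force: [0.2, 0.4, -1.6]
grip_width: 0.152
```

Run:
```python
from h import *
from bench import status,optics
s=status.get_state()
go(s,[.518,.0456,.22],(-.237,.971))
```

```text
pos [0.5178 0.0471 0.2316] t 9.88 F [ 0.24  0.38 -1.58] w 13.2
tool x,y,z world [[-0.973, -0.232, 0.001], [-0.232, 0.973, -0.003], [-0.001, -0.003, -1.0]]
shift mm [ 0.18 -1.5  11.58] norm 11.7
turn deg [-0.18 -0.08 -0.32]
```

Request:
{"method": "step_arm", "body": {
  "rows": [
    [[-0.2, 0, 0], [0, -1.2, 4], 5],
    [[0, 0, 0], [0, 0, 4], 5],
    [[0, 0, 0], [0, 0, 0], 5]
  ]
}}

```text
time: 10.13
position: [0.5182, 0.0463, 0.2231]
tool_rot: [0.368, -3.119, -0.001]
ft_force: [-0.2, 0.2, -0.5]
grip_width: 0.145
```

Run:
```python
from h import *
from bench import status,optics
s=status.get_state()
go(s,[.518,.0456,.22],(-.237,.971))
```

```text
pos [0.5182 0.0463 0.2231] t 10.13 F [-0.22  0.23 -0.47] w 12.6
tool x,y,z world [[-0.973, -0.232, 0.001], [-0.232, 0.973, 0.001], [-0.001, 0.001, -1.0]]
shift mm [ 0.4  -0.62  3.09] norm 3.2
turn deg [ 0.05 -0.05 -0.27]
```

Request:
{"method": "step_arm", "body": {
  "rows": [
    [[0, 0, 0], [0.4, -0.6, 3], 5],
    [[0, 0, 0], [0, 0, 3], 5],
    [[0, 0, 0], [0, 0, 3], 5],
    [[0, 0, 0], [0, 0, 3], 5],
    [[0, 0, 0], [0, 0, 3], 5],
    [[0, 0, 0], [0, 0, 2], 5],
    [[0, 0, 0], [0, 0, 0], 5]
  ]
}}

```text
time: 10.72
position: [0.5174, 0.0452, 0.2034]
tool_rot: [0.367, -3.118, -0.001]
ft_force: [-0.4, 0.2, -0.9]
grip_width: 0.153
```

Run:
```python
from h import *
from bench import status,optics
s=status.get_state()
go(s,[.518,.0456,.196],(-.237,.971));print(s["torque"])
```

```text
pos [0.5174 0.0452 0.2034] t 10.72 F [-0.44  0.2  -0.93] w 13.3
tool x,y,z world [[-0.973, -0.232, 0.002], [-0.232, 0.973, 0.001], [-0.002, 0.0, -1.0]]
shift mm [-0.65  0.21  7.39] norm 7.4
turn deg [ 0.03 -0.13 -0.29]
[-0.00491765  0.03020335  0.00283511]
```

Request:
{"method": "step_arm", "body": {
  "rows": [
    [[0, 0, 0], [-0.6, 0.3, 2], 5],
    [[0, 0, 0], [0, 0, 2], 5],
    [[0, 0, 0], [0, 0, 1], 5],
    [[0, 0, 0], [0, 0, 1], 5],
    [[0, 0, 0], [0, 0, 0], 5]
  ]
}}

```text
time: 11.13
position: [0.5181, 0.0458, 0.1968]
tool_rot: [0.367, -3.118, -0.001]
ft_force: [-0.0, -0.7, -0.9]
grip_width: 0.147
```

Run:
```python
from h import *
from bench import status,optics
s=status.get_state()
go(s,[.518,.0456,.196],(-.237,.971));print(s["torque"])
```

```text
pos [0.5181 0.0458 0.1968] t 11.13 F [-0.02 -0.69 -0.9 ] w 12.8
tool x,y,z world [[-0.973, -0.232, 0.002], [-0.232, 0.973, 0.001], [-0.002, 0.0, -1.0]]
shift mm [ 0.18 -0.19  0.84] norm 0.9
turn deg [ 0.03 -0.12 -0.28]
[ 0.02268337 -0.00194049 -0.02945708]
```

Foot ≈ 0.105, centred. Now 1 mm steps.

Request:
{"method": "step_arm", "body": {
  "rows": [
    [[0, 0, 0], [0, 0, 1], 5],
    [[0, 0, 0], [0, 0, 1], 5],
    [[0, 0, 0], [0, 0, 1], 5],
    [[0, 0, 0], [0, 0, 0], 5]
  ]
}}

```text
time: 11.47
position: [0.5183, 0.0459, 0.1938]
tool_rot: [0.367, -3.118, -0.001]
ft_force: [-0.6, 0.1, -0.5]
grip_width: 0.148
```

Request:
{"method": "step_arm", "body": {
  "rows": [
    [[0, 0, 0], [0, 0, 1], 5],
    [[0, 0, 0], [0, 0, 1], 5],
    [[0, 0, 0], [0, 0, 0], 5]
  ]
}}

```text
time: 11.72
position: [0.5184, 0.0458, 0.1917]
tool_rot: [0.367, -3.119, -0.001]
ft_force: [-0.2, 0.4, -0.9]
grip_width: 0.147
```

Run:
```python
from h import *
from bench import status,optics
s=status.get_state()
go(s,[.518,.0456,.178],(-.237,.971));print(s["torque"])
```

```text
pos [0.5184 0.0458 0.1917] t 11.72 F [-0.24  0.37 -0.87] w 12.8
tool x,y,z world [[-0.973, -0.232, 0.001], [-0.232, 0.973, 0.001], [-0.001, 0.0, -1.0]]
shift mm [ 0.39 -0.16 13.66] norm 13.7
turn deg [ 0.04 -0.08 -0.28]
[0.0762711  0.00057336 0.02690211]
```

Request:
{"method": "step_arm", "body": {
  "rows": [
    [[0, 0, 0], [0.4, -0.2, 1], 5],
    [[0, 0, 0], [0, 0, 1], 5],
    [[0, 0, 0], [0, 0, 1], 5],
    [[0, 0, 0], [0, 0, 1], 5],
    [[0, 0, 0], [0, 0, 0], 5]
  ]
}}

```text
time: 12.13
position: [0.518, 0.0455, 0.1872]
tool_rot: [0.367, -3.119, -0.001]
ft_force: [-0.6, -0.4, -1.7]
grip_width: 0.148
```

Request:
{"method": "step_arm", "body": {
  "rows": [
    [[0, 0, 0], [0, 0, 1], 5],
    [[0, 0, 0], [0, 0, 1], 5],
    [[0, 0, 0], [0, 0, 1], 5],
    [[0, 0, 0], [0, 0, 0], 5]
  ]
}}

```text
time: 12.47
position: [0.518, 0.0455, 0.1839]
tool_rot: [0.367, -3.119, -0.001]
ft_force: [0.4, 0.6, -1.1]
grip_width: 0.152
```

Run:
```python
from h import *
from bench import status,optics
s=status.get_state()
go(s,[.518,.0456,.178],(-.237,.971));print(s["torque"])
```

```text
pos [0.518  0.0455 0.1839] t 12.47 F [ 0.38  0.62 -1.1 ] w 13.2
tool x,y,z world [[-0.973, -0.232, 0.001], [-0.232, 0.973, 0.001], [-0.002, 0.0, -1.0]]
shift mm [-0.07  0.05  5.88] norm 5.9
turn deg [ 0.04 -0.08 -0.28]
[0.0111584  0.00876451 0.05386852]
```

Foot ≈ 0.092, through the second ring without force. Next is the third ring, at TCP ≈ 0.176.

Request:
{"method": "step_arm", "body": {
  "rows": [
    [[0, 0, 0], [0, 0, 1], 5],
    [[0, 0, 0], [0, 0, 1], 5],
    [[0, 0, 0], [0, 0, 1], 5],
    [[0, 0, 0], [0, 0, 1], 5],
    [[0, 0, 0], [0, 0, 0], 5]
  ]
}}

```text
time: 12.88
position: [0.5179, 0.0456, 0.1794]
tool_rot: [0.367, -3.119, -0.001]
ft_force: [1.2, -0.1, -1.8]
grip_width: 0.145
```

Request:
{"method": "step_arm", "body": {
  "rows": [
    [[0, 0, 0], [0, 0, 1], 5],
    [[0, 0, 0], [0, 0, 1], 5],
    [[0, 0, 0], [0, 0, 1], 5],
    [[0, 0, 0], [0, 0, 0], 5]
  ]
}}

```text
time: 13.22
position: [0.518, 0.0456, 0.1761]
tool_rot: [0.367, -3.119, -0.001]
ft_force: [-0.8, 0.0, -0.3]
grip_width: 0.146
```

Request:
{"method": "step_arm", "body": {
  "rows": [
    [[0, 0, 0], [0, 0, 1], 5],
    [[0, 0, 0], [0, 0, 1], 5],
    [[0, 0, 0], [0, 0, 1], 5]
  ]
}}

```text
time: 13.47
position: [0.5193, 0.0459, 0.1754]
tool_rot: [-0.368, 3.118, 0.002]
ft_force: [-2.7, -0.6, 5.8]
grip_width: 0.147
```

Run:
```python
from h import *
from bench import status,optics
s=status.get_state()
go(s,[.518,.0456,.176],(-.237,.971));print(s["torque"])
```

```text
pos [0.5193 0.0459 0.1754] t 13.47 F [-2.7  -0.61  5.78] w 12.8
tool x,y,z world [[-0.973, -0.232, -0.002], [-0.232, 0.973, 0.001], [0.002, 0.002, -1.0]]
shift mm [ 1.34  0.06 -0.56] norm 1.5
turn deg [ 0.07  0.11 -0.27]
[-0.04839531  0.54606012 -0.00547717]
```

Request:
{"method": "step_arm", "body": {
  "rows": [
    [[0, 0, 0], [0, 0, 0.5], 5],
    [[0, 0, 0], [0, 0, 0.5], 5],
    [[0, 0, 0], [0, 0, 0.5], 5],
    [[0, 0, 0], [0, 0, 0.5], 5]
  ]
}}

```text
time: 13.8
position: [0.5195, 0.0458, 0.1754]
tool_rot: [-0.367, 3.118, 0.004]
ft_force: [-1.6, -1.1, 5.4]
grip_width: 0.153
```

Request:
{"method": "step_arm", "body": {
  "rows": [
    [[0, 0, 0], [0, 0, 0.5], 5],
    [[0, 0, 0], [0, 0, 0.5], 5],
    [[0, 0, 0], [0, 0, 0.5], 5],
    [[0, 0, 0], [0, 0, 0.5], 5]
  ]
}}

```text
time: 14.13
position: [0.5199, 0.0458, 0.1754]
tool_rot: [-0.367, 3.117, 0.005]
ft_force: [-2.2, -0.2, 5.9]
grip_width: 0.144
```

Run:
```python
from h import *
from bench import status,optics
s=status.get_state()
go(s,[.518,.0456,.176],(-.237,.971));print(s["torque"])
for n in ("scene","side"):
    d=optics.get_image(n)
    u,v=proj(d,[.518,.045,.12]).astype(int)
    cv2.imwrite(f"pics/{n}6.png",cv2.resize(d["frame"][v-40:v+40,u-50:u+50,::-1],None,fx=6,fy=6,interpolation=cv2.INTER_CUBIC))
go(status.get_state(),[.518,.0456,.176],(-.237,.971));
```

```text
pos [0.5199 0.0458 0.1754] t 14.13 F [-2.22 -0.16  5.86] w 12.5
tool x,y,z world [[-0.973, -0.232, -0.003], [-0.232, 0.973, 0.003], [0.003, 0.004, -1.0]]
shift mm [ 1.85  0.24 -0.64] norm 2.0
turn deg [ 0.17  0.2  -0.29]
[-0.07807213  0.73174142 -0.04763637]
pos [0.5198 0.0458 0.1754] t 14.23 F [-1.94 -0.04  5.52] w 12.8
tool x,y,z world [[-0.973, -0.232, -0.003], [-0.232, 0.973, 0.003], [0.003, 0.004, -1.0]]
shift mm [ 1.84  0.22 -0.62] norm 2.0
turn deg [ 0.18  0.2  -0.29]
```

View pics/scene6.png

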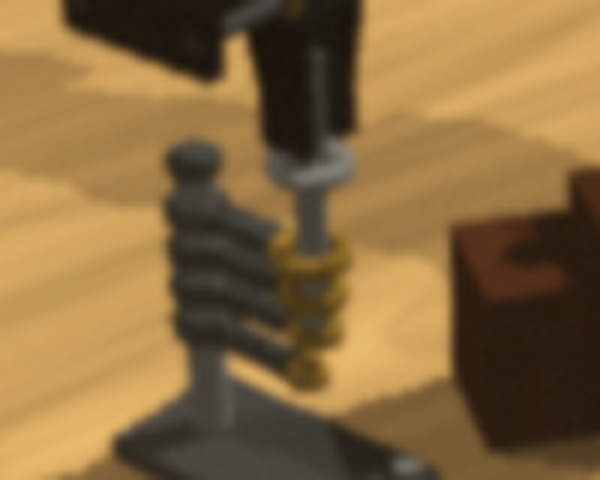

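The pin passes rings 1 and 2 and has borne on the third ring at about 6 N for 0.75 s (foot ≈ 0.084). So it goes to the middle step. Drawing it out.

Request:
{"method": "step_arm", "body": {
  "rows": [
    [[0, 0, 0], [0, 0, -1], 5],
    [[0, 0, 0], [1.2, 0, -2], 5],
    [[0, 0, 0], [0.5, 0, -3], 5],
    [[0, 0, 0], [0, 0, -4], 5],
    [[0, 0, 0], [0, 0, -4], 5],
    [[0, 0, 0], [0, 0, 0], 5]
  ]
}}

```text
time: 14.73
position: [0.518, 0.0454, 0.1887]
tool_rot: [-0.367, 3.117, 0.004]
ft_force: [-0.3, 0.2, -1.2]
grip_width: 0.148
```

Run:
```python
from h import *
from bench import status,optics
s=status.get_state()
go(s,[.518,.0456,.24],(-.237,.971));print(s["torque"])
```

```text
pos [0.518  0.0454 0.1887] t 14.73 F [-0.3   0.23 -1.19] w 12.8
tool x,y,z world [[-0.973, -0.232, -0.003], [-0.232, 0.973, 0.002], [0.003, 0.003, -1.0]]
shift mm [ -0.22   0.34 -51.33] norm 51.3
turn deg [ 0.12  0.2  -0.29]
[ 0.0224306   0.03099497 -0.01518622]
```

Request:
{"method": "step_arm", "body": {
  "rows": [
    [[0, 0, 0], [0, 0.3, -5], 5],
    [[0, 0, 0], [0, 0, -6], 5],
    [[0, 0, 0], [0, 0, -8], 5],
    [[0, 0, 0], [0, 0, -10], 5],
    [[0, 0, 0], [0, 0, -12], 5],
    [[0, 0, 0], [0, 0, -12], 5],
    [[0, 0, 0], [0, 0, -12], 5],
    [[0, 0, 0], [0, 0, 0], 5]
  ]
}}

```text
time: 15.4
position: [0.5179, 0.0453, 0.2612]
tool_rot: [-0.366, 3.116, 0.004]
ft_force: [-0.2, 0.1, -1.3]
grip_width: 0.15
```

Run:
```python
from h import *
from bench import status,optics
s=status.get_state()
go(s,[.518,.0456,.24],(-.237,.971))
for n in ("wrist2","side0","scene0"):
    d=load(n);P=cloud(d);z=P[...,2]
    for nm,h in (("hi",.112),("mid",.094),("lo",.076)):
        m=((np.hypot(P[...,0]-.535,P[...,1]-.2)<.12)&(abs(z-h)<.005)).astype(np.uint8)
        if n=="wrist2": m[210:]=0
        m=cv2.morphologyEx(m,cv2.MORPH_OPEN,np.ones((3,3),np.uint8))
        k,l,st,c=cv2.connectedComponentsWithStats(m)
        if k<2: continue
        i=1+np.argmax(st[1:,4]); mm=(l==i)
        q=P[mm];print(n,nm,st[i],"rect",cv2.minAreaRect((q[:,:2]*1000).astype(np.float32)))
        cs,hh=cv2.findContours(mm.astype(np.uint8),cv2.RETR_CCOMP,cv2.CHAIN_APPROX_NONE)
        for cc,hi in zip(cs,hh[0]):
            if hi[3]>=0 and cv2.contourArea(cc)>15:
                M=cv2.moments(cc);u,v=M["m10"]/M["m00"],M["m01"]/M["m00"]; print("   hole",(round(u,1),round(v,1)),cv2.contourArea(cc),ray_plane(d,u,v,h).round(4))
```

```text
pos [0.5179 0.0453 0.2612] t 15.4 F [-0.19  0.09 -1.32] w 13.0
tool x,y,z world [[-0.973, -0.232, -0.005], [-0.232, 0.973, 0.002], [0.004, 0.003, -1.0]]
shift mm [-0.11  0.24 21.2 ] norm 21.2
turn deg [ 0.12  0.27 -0.31]
wrist2 hi [472 191  37  17 395] rect ((523.2996215820312, 241.09555053710938), (13.30224323272705, 26.601760864257812), 19.546571731567383)
wrist2 mid [ 377  145  103   65 3371] rect ((536.9136352539062, 202.39556884765625), (54.04952621459961, 64.37896728515625), 67.69263458251953)
wrist2 lo [ 327  104   96   96 4355] rect ((517.280517578125, 154.29656982421875), (53.3370475769043, 64.38825225830078), 67.99700927734375)
   hole (371.9, 152.6) 469.5 [0.5172 0.1529 0.076 ]
side0 hi [220 270  42  38 804] rect ((558.6453857421875, 249.22674560546875), (52.89129638671875, 65.77700805664062), 68.32726287841797)
   hole (240.2, 288.0) 103.0 [0.5581 0.2503 0.112 ]
side0 mid [246 260  36  34 584] rect ((536.9873046875, 199.0355224609375), (48.85405731201172, 64.94287109375), 65.63343811035156)
   hole (261.0, 277.1) 84.0 [0.5376 0.2029 0.094 ]
side0 lo [265 251  34  32 501] rect ((517.9684448242188, 150.9491424560547), (49.37709045410156, 65.21687316894531), 67.15399932861328)
scene0 hi [310 140  28  16 288] rect ((561.1692504882812, 249.96337890625), (54.43873596191406, 69.06763458251953), 67.44388580322266)
   hole (323.5, 148.4) 33.0 [0.5672 0.2458 0.112 ]
scene0 mid [291 149  46  16 366] rect ((550.5197143554688, 225.9634246826172), (105.29869079589844, 72.41156768798828), 66.23270416259766)
   hole (302.9, 156.8) 27.0 [0.544  0.1994 0.094 ]
scene0 lo [271 158  27  17 319] rect ((521.4487915039062, 154.83438110351562), (55.50962448120117, 67.71162414550781), 67.08777618408203)
   hole (282.9, 166.2) 24.0 [0.5252 0.1507 0.076 ]
```

Run:
```python
from h import *
from bench import status,optics
s=status.get_state();print(s["joint_positions"].round(3))
go(s,[.537,.202,.26],(.927,-.375))
```

```text
[-0.693  0.013  0.567  1.747 -0.01   1.379  1.68 ]
pos [0.5179 0.0453 0.2612] t 15.4 F [-0.19  0.09 -1.32] w 13.0
tool x,y,z world [[-0.973, -0.232, -0.005], [-0.232, 0.973, 0.002], [0.004, 0.003, -1.0]]
shift mm [-54.95 148.02   1.78] norm 157.9
turn deg [-1.000e-02  3.100e-01 -5.457e+01]
```

Request:
{"method": "step_arm", "body": {
  "rows": [
    [[0, 0, 0], [-6, 16, 0], 5],
    [[0, 0, 0], [-12, 32, 0], 5],
    [[0, 0, 0], [-12, 34, 0], 5],
    [[0, 0, 0], [-12, 34, 0], 5],
    [[0, 0, 0], [-10, 24, 0], 5],
    [[0, 0, 0], [0, 0, 0], 5],
    [[0, 0, -5], [0, 0, 0], 5],
    [[0, 0, -6.5], [0, 0, 0], 5],
    [[0, 0, -6.5], [0, 0, 0], 5],
    [[0, 0, -6.5], [0, 0, 0], 5],
    [[0, 0, -6.5], [0, 0, 0], 5],
    [[0, 0, 0], [0, 0, 0], 5]
  ]
}}

```text
time: 16.4
position: [0.537, 0.1981, 0.2631]
tool_rot: [-1.218, 2.889, 0.001]
ft_force: [0.0, 0.5, -0.9]
grip_width: 0.146
```

Run:
```python
from h import *
from bench import status,optics
s=status.get_state();print(s["joint_positions"].round(3))
go(s,[.537,.202,.24],(.927,-.375))
```

```text
[-0.78   0.138  0.424  1.621 -0.058  1.389  2.019]
pos [0.537  0.1981 0.2631] t 16.4 F [ 0.01  0.52 -0.91] w 12.7
tool x,y,z world [[-0.698, -0.716, -0.006], [-0.716, 0.698, -0.002], [0.006, 0.003, -1.0]]
shift mm [-2.68  2.77 23.07] norm 23.4
turn deg [ -0.18   0.32 -22.26]
```

Request:
{"method": "step_arm", "body": {
  "rows": [
    [[0, 0.3, 0], [-2.5, 2.5, 0], 5],
    [[0, 0, -6], [0, 0, 0], 5],
    [[0, 0, -6], [0, 0, 0], 5],
    [[0, 0, -6], [0, 0, 0], 5],
    [[0, 0, -4], [0, 0, 0], 5],
    [[0, 0, 0], [0, 0, 10], 5],
    [[0, 0, 0], [0, 0, 10], 5],
    [[0, 0, 0], [0, 0, 0], 5]
  ]
}}

```text
time: 17.07
position: [0.5368, 0.2014, 0.241]
tool_rot: [1.737, -2.616, 0.003]
ft_force: [-0.5, 0.5, -1.4]
grip_width: 0.153
```

Run:
```python
from h import *
from bench import status,optics
s=status.get_state();print(s["joint_positions"].round(3))
go(s,[.537,.202,.22],(.927,-.375))
for n in ("side","scene","wrist"):
    d=optics.get_image(n);np.savez(n+"7.npz",**d)
    u,v=proj(d,[.537,.202,.11]).astype(int)
    im=d["frame"][v-40:v+40,u-50:u+50,::-1] if n!="wrist" else d["frame"][:,:,::-1]
    cv2.imwrite(f"pics/{n}7.png",im if n=="wrist" else cv2.resize(im,None,fx=6,fy=6,interpolation=cv2.INTER_CUBIC))
```

```text
[-0.758  0.155  0.394  1.646 -0.058  1.354  2.387]
pos [0.5368 0.2014 0.241 ] t 17.07 F [-0.51  0.46 -1.39] w 13.3
tool x,y,z world [[-0.388, -0.922, 0.002], [-0.922, 0.388, -0.001], [0.0, -0.002, -1.0]]
shift mm [-0.68  0.03 20.97] norm 21.0
turn deg [-0.06 -0.12 -0.82]
```

View pics/side7.png

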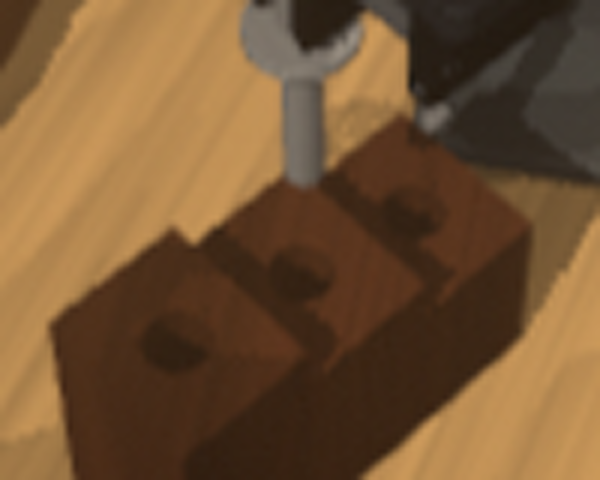

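View pics/scene7.png

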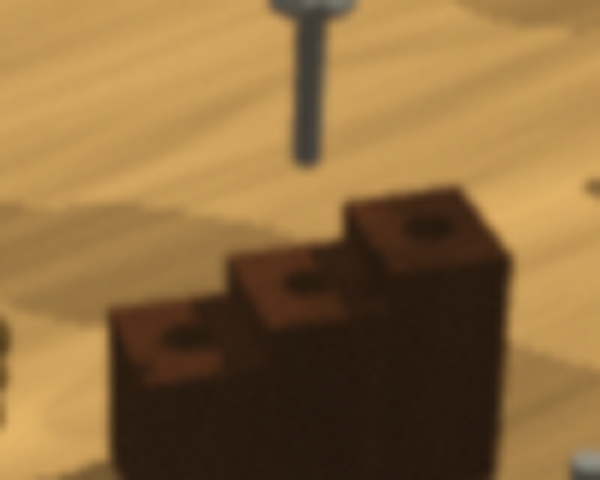

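View pics/wrist7.png

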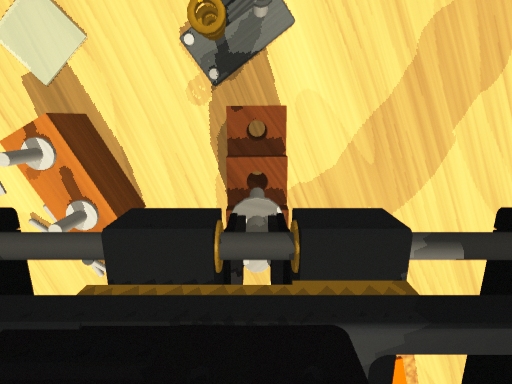

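Foot is right above the middle hole in both views; lowering.

Request:
{"method": "step_arm", "body": {
  "rows": [
    [[0, 0, -0.8], [-0.5, 0, 10], 5],
    [[0, 0, 0], [0, 0, 10], 5],
    [[0, 0, 0], [0, 0, 10], 5],
    [[0, 0, 0], [0, 0, 8], 5],
    [[0, 0, 0], [0, 0, 5], 5],
    [[0, 0, 0], [0, 0, 0], 5]
  ]
}}

```text
time: 17.72
position: [0.538, 0.2022, 0.1956]
tool_rot: [-1.756, 2.603, -0.004]
ft_force: [-1.0, -0.0, -0.5]
grip_width: 0.147
```

Run:
```python
from h import *
from bench import status,optics
s=status.get_state()
go(s,[.537,.202,.1165],(.927,-.375))
```

```text
pos [0.538  0.2022 0.1956] t 17.72 F [-0.99 -0.02 -0.51] w 12.8
tool x,y,z world [[-0.375, -0.927, -0.0], [-0.927, 0.375, -0.003], [0.003, -0.001, -1.0]]
shift mm [ 0.55  1.07 79.11] norm 79.1
turn deg [-0.18  0.01  0.02]
```

Request:
{"method": "step_arm", "body": {
  "rows": [
    [[0, 0, 0], [0.5, 1, 2], 5],
    [[0, 0, 0], [0, 0, 3], 5],
    [[0, 0, 0], [0, 0, 4], 5],
    [[0, 0, 0], [0, 0, 4], 5],
    [[0, 0, 0], [0, 0, 4], 5],
    [[0, 0, 0], [0, 0, 0], 5]
  ]
}}

```text
time: 18.22
position: [0.5371, 0.2022, 0.1772]
tool_rot: [-1.755, 2.603, -0.004]
ft_force: [-0.8, 0.6, -1.7]
grip_width: 0.146
```

Run:
```python
from h import *
from bench import status,optics
s=status.get_state()
go(s,[.537,.202,.1165],(.927,-.375))
```

```text
pos [0.5371 0.2022 0.1772] t 18.22 F [-0.83  0.64 -1.72] w 12.7
tool x,y,z world [[-0.375, -0.927, -0.001], [-0.927, 0.375, -0.004], [0.004, -0.001, -1.0]]
shift mm [ 0.26  0.24 60.71] norm 60.7
turn deg [-0.21  0.04  0.  ]
```

Foot is 9 mm inside the hole with no contact.

Request:
{"method": "step_arm", "body": {
  "rows": [
    [[0, 0, 0], [0, 0, 5], 5],
    [[0, 0, 0], [0, 0, 7], 5],
    [[0, 0, 0], [0, 0, 8], 5],
    [[0, 0, 0], [0, 0, 8], 5],
    [[0, 0, 0], [0, 0, 8], 5],
    [[0, 0, 0], [0, 0, 6], 5],
    [[0, 0, 0], [0, 0, 5], 5],
    [[0, 0, 0], [0, 0, 4], 5],
    [[0, 0, 0], [0, 0, 0], 5]
  ]
}}

```text
time: 18.97
position: [0.5369, 0.202, 0.1198]
tool_rot: [-1.756, 2.604, -0.004]
ft_force: [-0.7, -0.4, -2.1]
grip_width: 0.15
```

Run:
```python
from h import *
from bench import status,optics
s=status.get_state()
go(s,[.537,.202,.1165],(.927,-.375));print(s["torque"])
```

```text
pos [0.5369 0.202  0.1198] t 18.97 F [-0.73 -0.39 -2.06] w 13.0
tool x,y,z world [[-0.375, -0.927, 0.0], [-0.927, 0.375, -0.003], [0.003, -0.001, -1.0]]
shift mm [-0.08 -0.11  3.31] norm 3.3
turn deg [-0.16 -0.02  0.  ]
[0.01554691 0.1652465  0.00279783]
```

Request:
{"method": "step_arm", "body": {
  "rows": [
    [[0, 0, 0], [0, 0, 1.5], 5],
    [[0, 0, 0], [0, 0, 1], 5],
    [[0, 0, 0], [0, 0, 1], 5],
    [[0, 0, 0], [0, 0, 0.7], 5]
  ]
}}

```text
time: 19.3
position: [0.5374, 0.2022, 0.1158]
tool_rot: [-1.755, 2.603, -0.004]
ft_force: [-1.9, -1.0, 2.2]
grip_width: 0.149
```

Run:
```python
from h import *
from bench import status,optics
s=status.get_state()
go(s,[.537,.202,.1165],(.927,-.375));print(s["torque"])
```

```text
pos [0.5374 0.2022 0.1158] t 19.3 F [-1.88 -0.99  2.22] w 12.9
tool x,y,z world [[-0.375, -0.927, -0.0], [-0.927, 0.375, -0.004], [0.004, -0.001, -1.0]]
shift mm [ 0.32  0.31 -0.68] norm 0.8
turn deg [-0.21  0.02  0.01]
[-0.16867155  0.45755247 -0.04166475]
```

Collar is seated (upward force). Release.

Request:
{"method": "step_arm", "body": {
  "rows": [
    [[0, 0, 0], [0, 0, 0], 15],
    [[0, 0, 0], [0, 0, 0], 18],
    [[0, 0, 0], [0, 0, 0], 25],
    [[0, 0, 0], [0, 0, 0], 40],
    [[0, 0, 0], [0, 0, 0], 50],
    [[0, 0, 0], [0, 0, 0], 50],
    [[0, 0, 0], [0, 0, 0], 50],
    [[0, 0, 0], [0, 0, 0], 50]
  ]
}}

```text
time: 19.97
position: [0.5391, 0.2029, 0.1181]
tool_rot: [-1.752, 2.599, -0.005]
ft_force: [0.5, -0.4, 0.1]
grip_width: 0.537
```

Run:
```python
from h import *
from bench import status,optics
s=status.get_state()
go(s,[.537,.202,.1165],(.927,-.375))
```

```text
pos [0.5391 0.2029 0.1181] t 19.97 F [ 0.46 -0.45  0.13] w 46.7
tool x,y,z world [[-0.375, -0.927, -0.004], [-0.927, 0.375, -0.007], [0.008, 0.001, -1.0]]
shift mm [1.59 1.61 1.55] norm 2.7
turn deg [-0.38  0.24  0.  ]
```

Request:
{"method": "step_arm", "body": {
  "rows": [
    [[0, 0, 0], [1, 1, -5], 50],
    [[0, 0, 0], [0, 0, -10], 50],
    [[0, 0, 0], [0, 0, -15], 50],
    [[0, 0, 0], [0, 0, -20], 50],
    [[0, 0, 0], [0, 0, -30], 50],
    [[0, 0, 0], [0, 0, -30], 50],
    [[0, 0, 0], [0, 0, -20], 50],
    [[0, 0, 0], [-30, 0, 0], 50],
    [[0, 0, 0], [-30, 0, 0], 50],
    [[0, 0, 0], [0, 0, 0], 50]
  ]
}}

```text
time: 20.8
position: [0.5601, 0.2569, 0.2635]
tool_rot: [-1.742, 2.599, -0.004]
ft_force: [-0.6, 0.8, -0.7]
grip_width: 0.573
```

Run:
```python
from h import *
from bench import status,optics
go(status.get_state(),[.537,.202,.2])
for n in ("side","scene","wrist"):
    d=optics.get_image(n);np.savez(n+"8.npz",**d)
    u,v=proj(d,[.537,.202,.11]).astype(int)
    im=d["frame"][:,:,::-1]
    cv2.imwrite(f"pics/{n}8.png",im if n=="wrist" else cv2.resize(im[v-40:v+40,u-50:u+50],None,fx=6,fy=6,interpolation=cv2.INTER_CUBIC))
    P=cloud(d);z=P[...,2];near=np.hypot(P[...,0]-.537,P[...,1]-.202)<.025
    for lo,hi in ((.096,.103),(.14,.149)):
        m=near&(z>lo)&(z<hi)
        if m.sum():print(n,lo,m.sum(),np.median(P[m],0).round(4),((P[m].min(0)+P[m].max(0))/2).round(4))
    for k in (("jar",),):pass
```

```text
pos [0.5601 0.2569 0.2635] t 20.8 F [-0.59  0.84 -0.7 ] w 49.8
tool x,y,z world [[-0.38, -0.925, -0.009], [-0.925, 0.38, -0.009], [0.012, 0.005, -1.0]]
shift mm [60.12  1.07 62.95] norm 87.1
side 0.096 172 [0.5347 0.2064 0.0985] [0.5372 0.202  0.0994]
side 0.14 45 [0.5381 0.2018 0.1432] [0.5381 0.2019 0.143 ]
scene 0.096 76 [0.5456 0.1983 0.0989] [0.5383 0.2019 0.0995]
scene 0.14 20 [0.542  0.2012 0.1432] [0.542  0.2026 0.1425]
wrist 0.096 727 [0.536  0.2008 0.0996] [0.5371 0.2024 0.0991]
wrist 0.14 184 [0.5367 0.2023 0.1445] [0.5369 0.2025 0.1441]
```

View pics/side8.png

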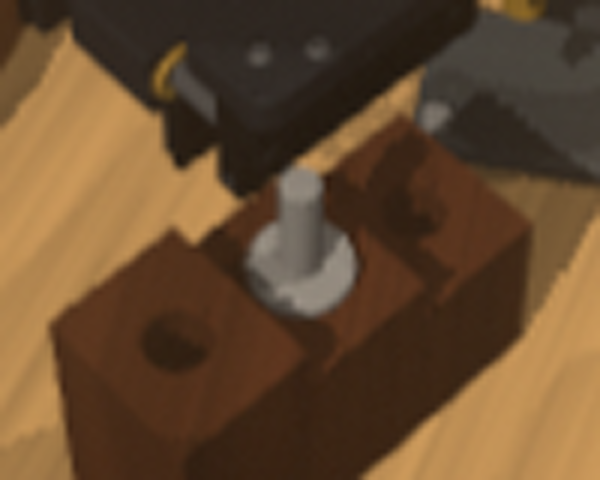

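View pics/wrist8.png

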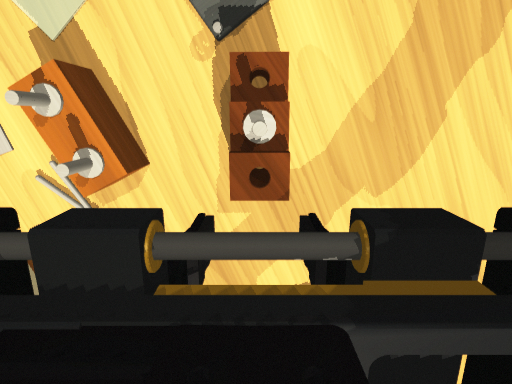

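Run:
```python
from h import *
for n in ("scene","side"):
    a=load(n+"0");b=load(n+"8");diff=np.abs(a["frame"].astype(int)-b["frame"]).sum(2)
    for nm,p in (("pin A",[.75,.083,.1]),("pin B",[.738,.162,.1])):
        u,v=proj(a,p).astype(int);print(n,nm,(diff[v-12:v+12,u-8:u+8]>40).sum(),end=" ")
    for nm,(u,v) in {"scene":{"jar":(227,287),"glass":(267,265)},"side":{"jar":(249,162),"glass":(240,196)}}[n].items():
        print(nm,(diff[v-15:v+15,u-18:u+18]>40).sum(),end=" ")
    print()
cv2.imwrite("pics/full8.png",load("scene8")["frame"][:,:,::-1])
```

```text
scene pin A 0 scene pin B 5 jar 0 glass 0 
side pin A 346 side pin B 261 jar 951 glass 1026
```

View pics/full8.png

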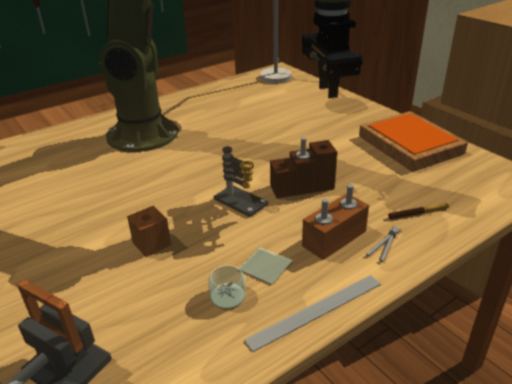

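The pin hangs in the middle step at (0.537, 0.202), with the collar top at 0.099 as expected. It stands upright, and the spares, glass and jar are unchanged in the scene view. Handing in.

```bash
python3 -c "
from bench import order
print(order.close_job())"
```

```text
the job is handed in; nothing more can be done
None
```

I gauged the pin from the single stand and hung it in the middle step, because the third ring stopped it. The job was handed in at about 21 s of the 69 s allowed; the system gave no verdict.

- **Gauging:** The pin went through the first two rings with no force I could feel. It stopped with its foot at about 84 mm, the height of the third ring's top. It bore there at about 6 N for roughly 0.75 s. The 13 mm shank seen in the camera pictures agrees with that ring. I then drew it straight out.
- **Hanging:** The last wrist view puts the pin within about 1 mm of the measured hole centre. The collar top is at 99 mm and the knob top at 144 mm, which is right for a collar sitting flat on the 94 mm step. The pin is upright and the gripper is clear of it.
- **Left alone:** In the scene view, the two spare pins, the cover glass and the jar have not moved.
- **Checks that disagreed:** The scene camera put the knob about 5 mm off in x compared with the wrist camera. I took this as its coarse resolution and seeing only the near side of the knob, since its collar reading agrees. The same before-and-after comparison in the side view did not work, which I put down to the arm and its shadow.

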